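# Clip a cassette holder onto the bench rail

## Task

Clip the loose blue cassette holder onto the bench rail beside the one already mounted, the same way round and lined up with the yellow index marker: hook its lip under the rail's flange on the robot's side with the holder tilted, then tilt it down and press until the orange foot clip snaps under the other flange and the holder sits flat. Let go of it and leave the jar, the label roll and the steel mould where they are.

Things in the scene. Friction and masses are not known exactly. Their poses are not given: they have to be found in the camera images.
- rail: Aluminium rail on a grey plate 120 x 250 mm, fixed. Origin: centre of the plate's underside, on the bench; x across the rail, away from the robot, y along it, z up. Plate top z = 8 mm, rail top z = 28 mm. At y = +98 mm a holder like the loose one, with 2 green cassettes, is mounted for good (up to z = 85 mm), seated as the loose one must end: its origin within 3 mm of x = 0 (play), at z = 12 mm, axes as the rail's.
- near_flange (a point): Point on the rail's middle: rail x = -25, y = 0, z = 28 mm, the top edge of the flange on the robot's side. The flange is 50 mm wide (x = -25 to +25), 4 mm thick (z = 24 to 28), 240 mm long; the web below is 30 mm wide, leaving under each flange edge a space 10 mm deep and 16 mm high. A black end stop stands at rail y = -114 mm, 40 mm high.
- index: Yellow marker 14 x 8 x 4 mm lying on the base plate beyond the rail (rail x = +48 mm), at a different place along the rail each time (rail y = -75 to 0 mm), its point towards the rail. Origin at its underside, axes parallel to the rail's. The holder's middle must come level with it along the rail.
- holder: Loose blue plastic cassette holder, about 120 g, standing on the bench. Origin: centre of its footprint; x from hook to clip, z up. Body x = -31 to +31, y = -21 to +21 (flat sides, 42 mm apart: grasp here), z = 16 to 44 mm; its underside, z = 16, sits on the rail top. Four comb ribs on top, x = -30 to +7, up to z = 56 mm. Mounted, its feet clear the base plate by 4 mm.
- press_pad (a point): Middle of the top of the holder's orange press pad (19 x 36 mm), at holder x = 18.5, y = 0, z = 46 mm: the place to push down. With the lip hooked and the clip nose lying on the far flange the holder rests by itself, tilted about 14 degrees; about 8 to 15 N downward here snaps the clip in.
- hook_lip (a point): Middle of the top edge of the lip's tip, holder x = -19, z = 8 mm. The hook, 42 mm wide: arm x = -33 to -26, z = 0 to 16, and at its foot the lip, z = 0 to 8, pointing to +x. The jaw between lip and underside, 8 mm high and 7 mm deep, takes the 4 mm flange at tilts up to about 25 degrees; from 20 degrees (+x end up) the clip clears the far flange.
- clip_nose (a point): Middle of the top edge of the foot clip's nose (holder x = 21, y = 0, z = 11 mm when the clip is out); it must end under the flange edge at the rail's +x side.
- foot_clip (a joint): Orange spring clip at the holder's +x foot, sliding along holder x: 0 = out (snapped or free), up to 0.008 m pushed outward. Spring 4 N at 0, plus 0.5 N per mm; slippery nose with a ramp below, 26 mm wide.
- jar: Specimen jar with a blue lid, 47 mm across, 60 mm high, origin at the middle of its foot; not to be moved.
- label_roll: White label roll, 58 mm across, 25 mm high, lying flat, origin at the middle of its underside; not to be moved.
- mould: Small steel base mould 30 x 39 x 12 mm, origin at the middle of its underside; not to be moved.

How it is judged:
On the way:
1. the lip is under the near flange while the holder is still tilted, clip side up (x of hook_lip in the frame of rail between -0.024 and -0.014 m and z of hook_lip in the frame of rail below 0.0245 m and angle between holder's own z axis and vertical above 0.12 rad), for 0.1 s.
At the end, for the whole second after the job is handed in: The holder sits flat on the rail (within 0.05 rad) and square to it (within 0.08 rad), its lip under the near flange and the nose of its sprung-out clip under the far one, its middle within 8 mm of the index marker along the rail, at rest (x of hook_lip in the frame of rail between -0.0235 and -0.015 m and z of hook_lip in the frame of rail below 0.024 m and z of clip_nose in the frame of rail below 0.0245 m and x of clip_nose in the frame of rail between 0.017 and 0.0235 m and value of joint foot_clip below 0.002 m and angle between holder's own z axis and vertical below 0.05 rad and angle between the x axis of holder and the x axis of rail, either way round below 0.08 rad and y of holder in the frame of index between -0.008 and 0.008 m and linear speed of holder below 0.01 m/s); the robot touches nothing.
It fails at once if the jar is moved by more than 25 mm (distance of jar from where it was at the start of the episode above 0.025 m).
It fails at once if the label roll is moved by more than 25 mm (distance of label_roll from where it was at the start of the episode above 0.025 m).
It fails at once if the mould is moved by more than 25 mm (distance of mould from where it was at the start of the episode above 0.025 m).
It also fails if it takes over 51 s, if anything falls off the work surface, if the arm or the gripper's body presses on something with over 40 N, if the wrist force passes 120 N, or if a joint passes its speed limit or range.

## Robot

A 6-joint arm with a two-finger parallel gripper is mounted at the origin on the work surface; the furniture and walls round the work are solid. World frame = base frame: x ahead of the robot, y to its left, z up, the work surface at z = 0. Lengths are in m, angles in rad, forces in N, time in s.
With the tool pointing down it reaches from about 0.35 to 0.775 m from the base axis. Payload 7.3 kg.
Tool frame: the origin (TCP) lies midway between the tips of the shut fingers; the grasp point (between the pads) lies 19 mm behind it (robot.grip_depth is the z of the grasp point in the tool frame, in m); z points along the fingers, y is the line along which they close (so a half turn about z gives the same grasp; the last joint's range is limited). The gripper opens to 92 mm and grips with 3 to 60 N. Pads are 19 mm wide; open, the fingers measure 130 mm over their backs; the gripper's body (75 mm by 190 mm) begins 47 mm behind the grasp point.
Start: joints at [1.02, 0.342, 1.524, -0, 1.275, -0.146], TCP at [0.207, 0.483, 0.199] pointing down, gripper open.
Joint ranges: [-2.53, 2.53], [-0.77, 2.02], [0.04, 2.7], [-1, 4.14], [0.28, 2.66], [-3.11, 3.11]. Speed limits (rad/s): [2.57, 2.57, 3.14, 3.14, 3.14, 3.14].

## Interface

Orientations are given as [roll, pitch, yaw] about the fixed x, y, z axes, in that order (R = Rz(yaw) Ry(pitch) Rx(roll)).
In Python, from cell import robot, viewer gives the robot as it stands.
- The arm moves only by the tool step_arm, never from a script. Its argument "increments" is a list of rows, each an object with "delta_pos": the shift along the tool's x, y, z in cm, a list of three; "dr": the turn, a rotation vector about the tool's x, y, z in degrees, a list of three; "fingers": the closure, from -1 (fully open) to 1 (shut), so that 0 is half open. In form: [{"delta_pos": [tx, ty, tz], "dr": [wx, wy, wz], "fingers": fingers}, ...]. A call has exactly 5 rows; each row is the pose to reach, as a shift and turn from the pose commanded when the call began, along the tool's axes at that moment; what a row does not reach only later rows make up. A row lasts 1/8 s, in which the tool goes at most 62.5 mm and 10.7 degrees, less where a joint would pass 70% of its speed; a pose out of reach is approached as far as the arm can. A call with a gripper value outside its range is refused whole. The fingers move at their own pace and stop on an object; "newtons" is the grip in N (left out, the last holds). Time passes only in rows, so rows that repeat a pose let the fingers close, or fill a call up. It gives the time, the measured TCP pose, the force, the opening and the grip force at its end, in the units of the state.
- robot.observe(): the state, without advancing time (a new reading comes with each control period).
- viewer.read_camera(name): name is "scene" or "side" or "wrist"; returns the picture (400x640x3 uint8, red, green, blue); there is no depth.
- viewer.camera_params(name): a dict with "K" (3x3 intrinsics, pixels), "T" (4x4, takes a point from camera to world coordinates). Camera axes: x right, y down, z forward; pixel columns grow to the right and rows downward; lengths in m; the calibration is good to about 2 mm. A picture is of the moment at which its call begins: read the wrist's pose just before it. camera_params takes no time and is no camera call; for the wrist camera it gives the pose at the moment of the call.
- robot.hand_in(): hands the job in; it is judged then, once.
The state is a dict: "time": time; "qpos": joint angles; "qvel": joint speeds; "joint_efforts": joint torques, N m; "tool_pos": TCP position; "tool_rot": TCP orientation; "contact_force": force on the tool from outside, world axes, zero at the start; "torque": the same for the moment, N m; "opening": finger opening in m; "grip_force": force on a finger pad.
Only numpy, scipy, OpenCV 4.12 (cv2) and the standard library are available. Lean on these libraries where they do the work, as an engineer would, in place of code of your own. Each camera call takes 0.05 s, during which the arm holds its last target. There are 200 camera calls.

## Working session

There is one attempt and no reset: what is moved stays moved. The work goes in short steps, Python scripts to look and compute and a tool call to move; the robot and the scene stay as the last step left them, time stands still between calls to the robot, and variables do not carry over. Pictures are saved under pics/ and viewed, at most 10 in all, crops included, and the job is handed in when it is done.

Besides the shell and the picture viewer there is one more tool, called after "Request:" in YAML: its name, and indented under it one key for each argument. step_arm: Moves the arm, as the interface text tells. Its arguments: {"type":"object","properties":{"increments":{"type":"array"},"newtons":{"type":"number"}},"required":["increments"]}

```bash
mkdir -p pics; ls; cat > h.py <<'E'
import numpy as np, cv2
from cell import robot, viewer
from scipy.spatial.transform import Rotation as R
def snap(n,f):
    im=viewer.read_camera(n); cv2.imwrite(f'pics/{f}.png',cv2.cvtColor(im,cv2.COLOR_RGB2BGR)); return im
def ray(P,u,v,z):
    K,T=np.array(P['K']),np.array(P['T']); d=T[:3,:3]@np.linalg.inv(K)@[u,v,1]; o=T[:3,3]
    return o+d*(z-o[2])/d[2]
def proj(P,p):
    K,T=np.array(P['K']),np.array(P['T']); c=K@(T[:3,:3].T@(np.array(p)-T[:3,3])); return c[:2]/c[2]
E
python3 - <<'E'
from h import *
a=snap('scene','s0');b=snap('side','d0')
for n in ['scene','side','wrist']:
    P=viewer.camera_params(n); print(n,np.round(P['K'],1).tolist(),np.round(P['T'],3).tolist())
print(robot.observe(),robot.grip_depth)
E
```

```text
pics
scene [[370.4, 0.0, 319.8], [0.0, 370.4, 196.2], [0.0, 0.0, 1.0]] [[0.475, -0.481, 0.737, -0.173], [-0.88, -0.27, 0.391, -0.379], [0.011, -0.834, -0.552, 0.54], [0.0, 0.0, 0.0, 1.0]]
side [[485.5, 0.0, 321.3], [0.0, 485.5, 193.8], [0.0, 0.0, 1.0]] [[-0.998, -0.016, 0.057, 0.435], [-0.057, 0.529, -0.847, 0.76], [-0.016, -0.849, -0.529, 0.568], [0.0, 0.0, 0.0, 1.0]]
wrist [[360.2, 0.0, 318.5], [0.0, 360.2, 200.8], [0.0, 0.0, 1.0]] [[0.394, 0.881, 0.26, 0.136], [0.919, -0.378, -0.113, 0.511], [-0.001, 0.283, -0.959, 0.385], [0.0, 0.0, 0.0, 1.0]]
{'time': 0.1, 'qpos': array([ 1.02001546e+00,  3.42640188e-01,  1.52494371e+00,  2.33976364e-05,
        1.27539491e+00, -1.46001156e-01]), 'qvel': array([ 0.0001161 , -0.0014999 , -0.00363748, -0.00046642, -0.00072247,
       -0.00162732]), 'joint_efforts': array([ 1.02343649e-03, -4.32004845e+01, -2.44693708e+01,  7.17431470e-02,
        5.28009573e-02, -5.50246671e-05]), 'tool_pos': array([0.20650964, 0.48223293, 0.19791341]), 'tool_rot': array([-3.14022450e+00, -2.23798607e-04,  2.73680597e+00]), 'contact_force': array([0.27929945, 0.36749279, 0.02992343]), 'torque': array([ 0.01341022, -0.01605517,  0.00763001]), 'grip_force': 0.0, 'opening': 0.09170415146096472} -0.0188
```

View pics/s0.png

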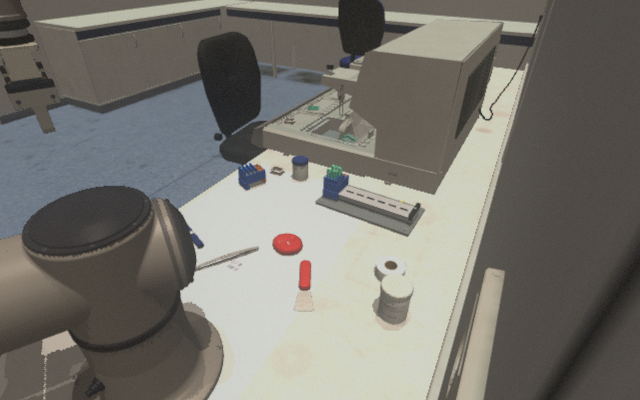

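View pics/d0.png

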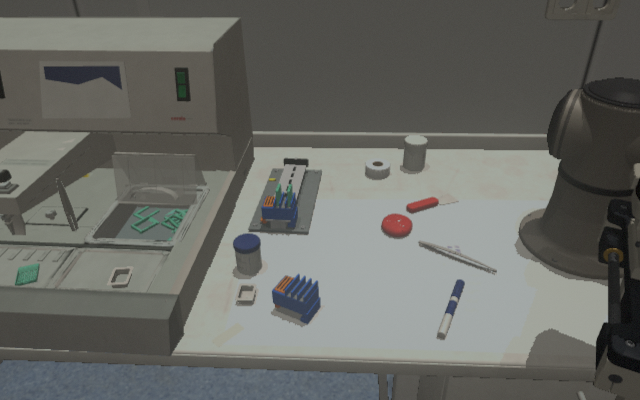

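The scene view shows the rail at about (370,207), with the mounted holder at its +y end and the loose holder at about (252,177). The side view shows the loose holder at (297,297), its orange pad towards the left (+x). It also shows the jar at (248,253), the mould at (246,294), the rail around (287,200) and the yellow marker near (271,180).

```bash
python3 - <<'E'
from h import *
im=cv2.imread('pics/d0.png')
c=cv2.resize(im[145:330,220:345],None,fx=4.4,fy=3.2,interpolation=cv2.INTER_CUBIC)[:,:]
c=cv2.resize(im[145:332,222:342],None,fx=3.2,fy=3.2,interpolation=cv2.INTER_CUBIC); cv2.imwrite('pics/d0c.png',c)
P=viewer.camera_params('side'); Q=viewer.camera_params('scene')
hsv=cv2.cvtColor(im,cv2.COLOR_BGR2HSV)
def blobs(img,lo,hi,name,z,P,amin=6):
    m=cv2.inRange(cv2.cvtColor(img,cv2.COLOR_BGR2HSV),lo,hi)
    n,l,s,ce=cv2.connectedComponentsWithStats(m)
    for i in range(1,n):
        if s[i,4]>=amin and ce[i,1]>140: print(name,s[i].tolist(),ce[i].round(1),ray(P,*ce[i],z).round(3))
blobs(im,(22,110,90),(34,255,255),'yel',.012,P)
blobs(im,(105,110,50),(125,255,255),'blue',.03,P,60)
blobs(im,(5,120,90),(18,255,255),'orange',.046,P,10)
print('jar,mould,roll',ray(P,248,270,0),ray(P,246,297,0.0),ray(P,377,175,0.0))
for u,v in [(252,228),(310,233),(322,170),(266,168)]: print('plate',ray(P,u,v,.008).round(3))
E
```

```text
yel [84, 174, 4, 3, 8] [ 85.9 175.4] [ 1.051 -0.195  0.012]
yel [269, 178, 6, 3, 17] [271.6 179.1] [ 0.612 -0.191  0.012]
orange [264, 196, 11, 11, 64] [268.6 201.3] [ 0.594 -0.045  0.046]
orange [275, 277, 17, 16, 81] [282.9 284.7] [0.536 0.195 0.046]
jar,mould,roll [0.61123863 0.10939781 0.        ] [0.60202479 0.17664747 0.        ] [ 0.36953368 -0.23757835  0.        ]
plate [ 0.624 -0.006  0.008]
plate [0.509 0.007 0.008]
plate [ 0.499 -0.244  0.008]
plate [ 0.634 -0.25   0.008]
```

View pics/d0c.png

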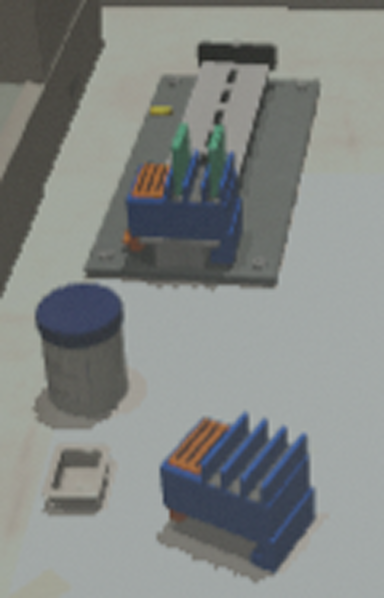

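The crop shows the rail plate with the yellow marker at full-frame (271,179), which is near the end stop. The loose holder's pad faces roughly +x with some yaw. I'll move the wrist camera over the holder.

Request:
step_arm:
  increments:
    - {"delta_pos": [-7.7,-3.1,0],"dr": [0,0,-4.6],"fingers": -1}
    - {"delta_pos": [-15.4,-6.2,0],"dr": [0,0,-9.3],"fingers": -1}
    - {"delta_pos": [-23.1,-9.2,0],"dr": [0,0,-14],"fingers": -1}
    - {"delta_pos": [-30.8,-12.3,0],"dr": [0,0,-18.6],"fingers": -1}
    - {"delta_pos": [-38.5,-15.4,0],"dr": [0,0,-23.2],"fingers": -1}

```text
time: 0.72
tool_pos: [0.4288, 0.26, 0.1984]
tool_rot: [3.141, -0.0, -3.139]
contact_force: [0.7, 1.9, -0.2]
opening: 0.0921
grip_force: 0.0
```

Request:
step_arm:
  increments:
    - {"delta_pos": [-4.0,-4.0,0],"dr": [0,0,0],"fingers": -1}
    - {"delta_pos": [-7,-7,0],"dr": [0,0,0],"fingers": -1}
    - {"delta_pos": [-7,-7,0],"dr": [0,0,0],"fingers": -1}
    - {"delta_pos": [-7,-7,0],"dr": [0,0,0],"fingers": -1}
    - {"delta_pos": [-7,-7,0],"dr": [0,0,0],"fingers": -1}

```text
time: 1.35
tool_pos: [0.4969, 0.1926, 0.1985]
tool_rot: [3.141, -0.0, -3.14]
contact_force: [0.2, 0.3, 0.1]
opening: 0.0922
grip_force: 0.0
```

```bash
python3 - <<'E'
from h import *
P=viewer.camera_params('wrist'); im=snap('wrist','w1'); np.savez('w1.npz',K=P['K'],T=P['T'])
b=cv2.cvtColor(im,cv2.COLOR_RGB2HSV)
for n,lo,hi,z in [('blue',(105,110,40),(128,255,255),.05),('orange',(5,130,90),(18,255,255),.046),('yel',(22,110,90),(34,255,255),.012)]:
    m=cv2.inRange(b,lo,hi); k,l,s,ce=cv2.connectedComponentsWithStats(m)
    for i in range(1,k):
        if s[i,4]>25: print(n,s[i].tolist(),ce[i].round(1),ray(P,*ce[i],z).round(4))
print(robot.observe()['tool_pos'])
E
```

```text
blue [292, 152, 64, 79, 1573] [326.1 184.4] [0.503  0.1987 0.05  ]
blue [460, 181, 35, 46, 1086] [478.9 206.8] [0.5254 0.3479 0.05  ]
blue [60, 209, 74, 46, 1975] [102.3 229.8] [ 0.5497 -0.0234  0.05  ]
blue [221, 268, 28, 19, 355] [233.6 278.9] [0.6039 0.1035 0.05  ]
orange [295, 199, 40, 29, 461] [314.3 213.2] [0.5334 0.1872 0.046 ]
[0.49700506 0.19267066 0.19860507]
```

View pics/w1.png

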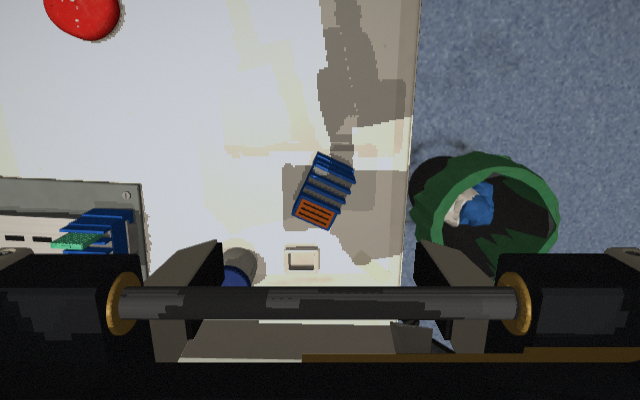

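The picture has world +x pointing down and −y to the left. The holder is at about (323,190) with its pad at (314,213), so it is yawed roughly −20°. The mould is at (302,259) and the jar at (237,275), both clear of the fingers. Next I'll measure the yaw from the pad rectangle and the ribs.

```bash
python3 - <<'E'
from h import *
im=cv2.imread('pics/w1.png'); P=np.load('w1.npz'); b=cv2.cvtColor(im,cv2.COLOR_BGR2HSV)
m=cv2.inRange(b,(3,110,60),(20,255,255)); m[:150]=0;m[240:]=0;m[:,:280]=0;m[:,370:]=0
pts=np.argwhere(m)[:,::-1]
w=np.array([ray(P,u,v,.046)[:2] for u,v in pts])
r=cv2.minAreaRect((w*1000).astype(np.float32)); print('pad rect mm',r); 
m2=cv2.inRange(b,(105,110,40),(128,255,255)); m2[:150]=0;m2[240:]=0;m2[:,:280]=0;m2[:,370:]=0
w2=np.array([ray(P,u,v,.05)[:2] for u,v in np.argwhere(m2|m)[:,::-1]])
r2=cv2.minAreaRect((w2*1000).astype(np.float32)); print('all',r2)
for r in (r,r2): print(cv2.boxPoints(r).round(1).tolist())
c=cv2.resize(im[140:240,280:370],None,fx=6,fy=6,interpolation=cv2.INTER_CUBIC); cv2.imwrite('pics/w1c.png',c)
E
```

```text
pad rect mm ((533.4276733398438, 187.17723083496094), (35.536109924316406, 18.199634552001953), 65.10736083984375)
all ((511.534423828125, 196.94073486328125), (45.2774658203125, 67.24726104736328), 65.5184326171875)
[[517.7000122070312, 174.89999389648438], [534.2000122070312, 167.1999969482422], [549.2000122070312, 199.5], [532.7000122070312, 207.10000610351562]]
[[471.6000061035156, 190.3000030517578], [532.7999877929688, 162.39999389648438], [551.5, 203.60000610351562], [490.29998779296875, 231.5]]
```

View pics/w1c.png

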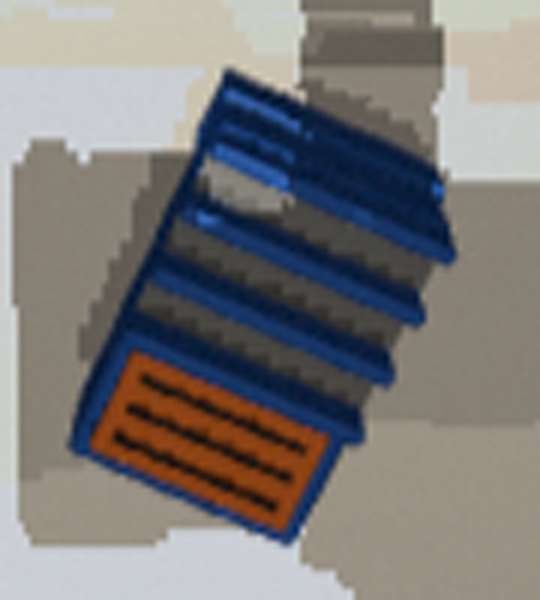

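The pad measures 35.5 x 18.2 mm, close to the 36 x 19 given. That puts the holder origin at (0.517,0.195) with a yaw of −24.8°. I'll go to the grasp.

Request:
step_arm:
  increments:
    - {"delta_pos": [-0.5,0.2,3],"dr": [0,0,9],"fingers": -1}
    - {"delta_pos": [-1.0,0.3,6],"dr": [0,0,18],"fingers": -1}
    - {"delta_pos": [-1.5,0.45,9],"dr": [0,0,24.8],"fingers": -1}
    - {"delta_pos": [-1.5,0.45,13],"dr": [0,0,24.8],"fingers": -1}
    - {"delta_pos": [-1.5,0.45,17.3],"dr": [0,0,24.8],"fingers": -1}

```text
time: 2.02
tool_pos: [0.5127, 0.1972, 0.0249]
tool_rot: [3.14, 0.001, 2.71]
contact_force: [-0.0, -0.2, 0.4]
opening: 0.0912
grip_force: 0.0
```

Request:
step_arm:
  increments:
    - {"delta_pos": [0,0,0],"dr": [0,0,0],"fingers": -0.3}
    - {"delta_pos": [0,0,0],"dr": [0,0,0],"fingers": 0}
    - {"delta_pos": [0,0,0],"dr": [0,0,0],"fingers": 0.5}
    - {"delta_pos": [0,0,0],"dr": [0,0,0],"fingers": 1}
    - {"delta_pos": [0,0,0],"dr": [0,0,0],"fingers": 1}
  newtons: 30

```text
time: 2.65
tool_pos: [0.5132, 0.1963, 0.0263]
tool_rot: [3.141, 0.001, 2.709]
contact_force: [-0.3, -0.1, -0.2]
opening: 0.0464
grip_force: 0.0
```

```bash
python3 - <<'E'
from h import *
o=robot.observe(); print(o['qpos'].round(3),o['tool_pos'],np.degrees(o['tool_rot']),o['opening'],o['grip_force'])
E
```

```text
[ 0.226  0.579  1.669  0.     0.892 -0.912] [0.51316123 0.19627207 0.02627361] [1.79951837e+02 5.67041715e-02 1.55203549e+02] 0.04641268288949563 0.0
```

Request:
step_arm:
  increments:
    - {"delta_pos": [0,0,0],"dr": [0,0,0],"fingers": 1}
    - {"delta_pos": [0,0,0],"dr": [0,0,0],"fingers": 1}
    - {"delta_pos": [0,0,0],"dr": [0,0,0],"fingers": 1}
    - {"delta_pos": [0,0,-3],"dr": [0,0,0],"fingers": 1}
    - {"delta_pos": [0,0,-9],"dr": [0,0,0],"fingers": 1}

```text
time: 3.28
tool_pos: [0.511, 0.1957, 0.1145]
tool_rot: [-3.138, -0.005, 2.709]
contact_force: [2.1, 1.3, 0.7]
opening: 0.001
grip_force: 0.0
```

The fingers closed on nothing, so I'll look.

```bash
python3 - <<'E'
from h import *
im=snap('side','d1'); P=viewer.camera_params('wrist'); w=snap('wrist','w2'); np.savez('w2.npz',K=P['K'],T=P['T'])
print(robot.observe()['tool_pos'])
a=cv2.resize(im[150:350,200:340],None,fx=2.8,fy=2.8); b=w[100:300,200:400]; b=cv2.resize(b,None,fx=1.9,fy=2.8*200/200)
cv2.imwrite('pics/c2.png',cv2.cvtColor(np.hstack([a,b[:a.shape[0]]]),cv2.COLOR_RGB2BGR))
E
```

```text
[0.51649191 0.19709447 0.12161483]
```

View pics/c2.png

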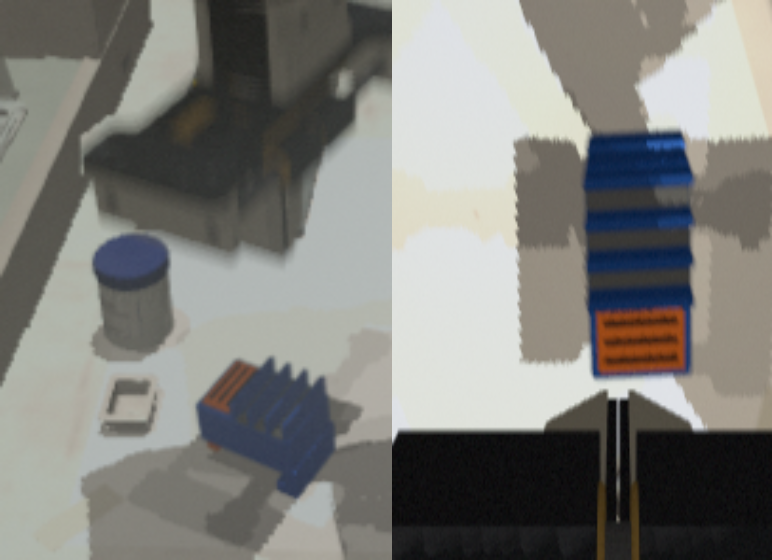

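The holder is still standing in place with no sign of being disturbed, and the fingers have shut above it. The grip was too shallow, so I'll remeasure once and regrip lower.

```bash
python3 - <<'E'
from h import *
P=viewer.camera_params('wrist'); im=snap('wrist','w3'); o=robot.observe()
b=cv2.cvtColor(im,cv2.COLOR_RGB2HSV); m=cv2.inRange(b,(3,110,60),(20,255,255)); 
k,l,s,ce=cv2.connectedComponentsWithStats(cv2.morphologyEx(m,cv2.MORPH_CLOSE,np.ones((5,5))))
i=min([i for i in range(1,k) if s[i,4]>300],key=lambda i:abs(ce[i,0]-325)+abs(ce[i,1]-220)); print(s[i])
w=np.array([ray(P,u,v,.046)[:2] for u,v in np.argwhere((l==i)&(m>0))[:,::-1]])
r=cv2.minAreaRect((w*1000).astype(np.float32)); print(r)
a=np.radians(r[2] if r[1][0]>r[1][1] else r[2]+90); ps=a-np.pi/2
if ps<-np.pi/2: ps+=np.pi
x=np.array([np.cos(ps),np.sin(ps)]); org=np.array(r[0])/1e3-.0185*x
print('yaw',np.degrees(ps),'org',org, o['tool_pos'],np.degrees(o['tool_rot']))
T=R.from_euler('xyz',o['tool_rot']).as_matrix()
g=np.r_[org-.004*x,.020]; print('delta tool cm',100*T.T@(g-o['tool_pos']))
E
```

```text
[306 209  47  23 997]
((535.93212890625, 196.53604125976562), (35.493682861328125, 17.65837287902832), 67.46658325195312)
yaw -22.533416748046875 org [0.51884449 0.20362565] [0.514846   0.1966764  0.11868296] [179.75523992   0.31234337 155.20543312]
delta tool cm [0.38191786 0.74061202 9.86961491]
```

```bash
python3 - <<'E'
from h import *
P=viewer.camera_params('side')
a=snap('side','d2')
for im in (cv2.cvtColor(cv2.imread('pics/d0.png'),cv2.COLOR_BGR2RGB),a):
    m=cv2.inRange(cv2.cvtColor(im,cv2.COLOR_RGB2HSV),(3,110,60),(20,255,255)); m[:270]=0;m[297:]=0;m[:,:265]=0;m[:,300:]=0
    p=np.argwhere(m)[:,::-1]; c=p.mean(0); print(len(p),c,ray(P,*c,.046))
o=robot.observe();print(o['tool_pos'],np.degrees(o['tool_rot']))
E
```

```text
99 [283.02020202 284.48484848] [0.53547826 0.19409631 0.046     ]
66 [280.46969697 288.93939394] [0.53819162 0.20425967 0.046     ]
[0.51329301 0.19630507 0.11650215] [1.79912726e+02 1.08704271e-01 1.55205230e+02]
```

The side view confirms the holder shifted about 10 mm along its own y. It slipped out of the shallow grip. I'll open, recentre and regrip lower with more force.

Request:
step_arm:
  increments:
    - {"delta_pos": [0.2,0.8,0],"dr": [0,0,-2.3],"fingers": -1}
    - {"delta_pos": [0.2,0.8,0],"dr": [0,0,-2.3],"fingers": -1}
    - {"delta_pos": [0.2,0.8,0],"dr": [0,0,-2.3],"fingers": -1}
    - {"delta_pos": [0.2,0.8,0],"dr": [0,0,-2.3],"fingers": -1}
    - {"delta_pos": [0.2,0.8,3],"dr": [0,0,-2.3],"fingers": -1}
  newtons: 50

```text
time: 4.1
tool_pos: [0.5161, 0.2047, 0.087]
tool_rot: [3.138, 0.004, 2.749]
contact_force: [-0.3, 0.5, 0.1]
opening: 0.0461
grip_force: 0.0
```

Request:
step_arm:
  increments:
    - {"delta_pos": [0,0,2],"dr": [0,0,0],"fingers": -1}
    - {"delta_pos": [0,0,4],"dr": [0,0,0],"fingers": -1}
    - {"delta_pos": [0,0,5.5],"dr": [0,0,0],"fingers": -1}
    - {"delta_pos": [0,0,6.5],"dr": [0,0,0],"fingers": -1}
    - {"delta_pos": [0,0,6.5],"dr": [0,0,0],"fingers": -1}

```text
time: 4.72
tool_pos: [0.5141, 0.2042, 0.02]
tool_rot: [-3.141, -0.001, 2.749]
contact_force: [-0.5, -0.6, 0.8]
opening: 0.091
grip_force: 0.0
```

Request:
step_arm:
  increments:
    - {"delta_pos": [0,0,0],"dr": [0,0,0],"fingers": 0.0}
    - {"delta_pos": [0,0,0],"dr": [0,0,0],"fingers": 0.2}
    - {"delta_pos": [0,0,0],"dr": [0,0,0],"fingers": 0.3}
    - {"delta_pos": [0,0,0],"dr": [0,0,0],"fingers": 0.3}
    - {"delta_pos": [0,0,0],"dr": [0,0,0],"fingers": 0.3}

```text
time: 5.35
tool_pos: [0.5144, 0.2043, 0.0206]
tool_rot: [3.141, 0.0, 2.749]
contact_force: [0.3, 0.5, -0.3]
opening: 0.0462
grip_force: 0.3
```

Request:
step_arm:
  increments:
    - {"delta_pos": [0,0,0],"dr": [0,0,0],"fingers": 1}
    - {"delta_pos": [0,0,0],"dr": [0,0,0],"fingers": 1}
    - {"delta_pos": [0,0,0],"dr": [0,0,0],"fingers": 1}
    - {"delta_pos": [0,0,0],"dr": [0,0,0],"fingers": 1}
    - {"delta_pos": [0,0,0],"dr": [0,0,0],"fingers": 1}
  newtons: 50

```text
time: 5.98
tool_pos: [0.5145, 0.2044, 0.0206]
tool_rot: [3.141, 0.0, 2.749]
contact_force: [1.2, 0.8, 2.6]
opening: 0.0398
grip_force: 50.0
```

Firm grip: 50 N at an opening of 39.8 mm. I'll lift gently and carry it over to the rail.

Request:
step_arm:
  increments:
    - {"delta_pos": [0,0,-1],"dr": [0,0,0],"fingers": 1}
    - {"delta_pos": [0,0,-4],"dr": [0,0,0],"fingers": 1}
    - {"delta_pos": [0,0,-9],"dr": [0,0,0],"fingers": 1}
    - {"delta_pos": [0,0,-15],"dr": [0,0,-4],"fingers": 1}
    - {"delta_pos": [0,0,-21],"dr": [0,0,-8],"fingers": 1}

```text
time: 6.6
tool_pos: [0.5136, 0.204, 0.2327]
tool_rot: [-3.141, -0.001, 2.891]
contact_force: [1.7, -0.3, -2.0]
opening: 0.0392
grip_force: 50.0
```

Request:
step_arm:
  increments:
    - {"delta_pos": [-1.6,-4.5,-0.2],"dr": [0,0,-3],"fingers": 1}
    - {"delta_pos": [-3.7,-10,-0.4],"dr": [0,0,-6],"fingers": 1}
    - {"delta_pos": [-5.8,-15.5,-0.6],"dr": [0,0,-9],"fingers": 1}
    - {"delta_pos": [-7.9,-21,-0.8],"dr": [0,0,-12],"fingers": 1}
    - {"delta_pos": [-10,-26.5,-1],"dr": [0,0,-14.4],"fingers": 1}

```text
time: 7.22
tool_pos: [0.5443, -0.0791, 0.241]
tool_rot: [3.141, -0.0, 3.141]
contact_force: [1.5, 0.2, -0.6]
opening: 0.0391
grip_force: 50.0
```

Request:
step_arm:
  increments:
    - {"delta_pos": [-0.2,-3,0],"dr": [0,0,0],"fingers": 1}
    - {"delta_pos": [-0.3,-5.2,0],"dr": [0,0,0],"fingers": 1}
    - {"delta_pos": [-0.3,-5.2,0],"dr": [0,0,0],"fingers": 1}
    - {"delta_pos": [-0.3,-5.2,0],"dr": [0,0,0],"fingers": 1}
    - {"delta_pos": [-0.3,-5.2,0],"dr": [0,0,0],"fingers": 1}

```text
time: 7.85
tool_pos: [0.5478, -0.128, 0.2407]
tool_rot: [3.141, 0.0, -3.142]
contact_force: [0.7, 0.6, -0.3]
opening: 0.0394
grip_force: 50.0
```

```bash
python3 - <<'E'
from h import *
P=viewer.camera_params('wrist'); im=snap('wrist','w4'); np.savez('w4.npz',K=P['K'],T=P['T']); o=robot.observe()
print(o['tool_pos'],np.degrees(o['tool_rot']),o['opening'],o['qpos'].round(2))
E
```

```text
[ 0.54780337 -0.12814225  0.24065318] [1.79987257e+02 6.56321178e-03 1.79998907e+02] 0.03934011167107111 [-0.37  0.38  1.34  0.    1.41 -1.94]
```

View pics/w4.png

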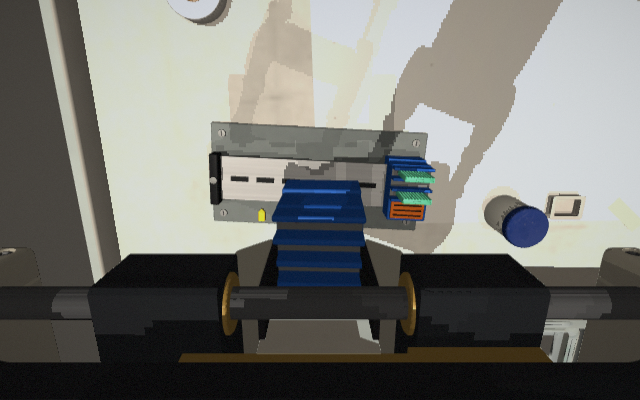

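The rail is seen from above. The plate spans (212,122) to (428,225), the yellow marker is at (262,215) and the end stop is at (215,178). The mounted holder is at (408,188), and the held holder sits in the gripper at (320,230). Next I'll fit the rail edges.

```bash
python3 - <<'E'
from h import *
im=cv2.imread('pics/w4.png'); P=np.load('w4.npz'); g=cv2.GaussianBlur(cv2.cvtColor(im,cv2.COLOR_BGR2GRAY),(3,3),0).astype(float)
def edge(cols,lo,hi,sgn,z,name):
    q=[]
    for c in cols:
        d=sgn*np.gradient(g[:,c]); r=lo+np.argmax(d[lo:hi]); q.append(ray(P,c,r,z)[:2])
    q=np.array(q); k=np.polyfit(q[:,1],q[:,0],1)
    for _ in range(3):
        e=abs(np.polyval(k,q[:,1])-q[:,0]); k=np.polyfit(q[e<max(.0015,np.median(e)*1.5),1],q[e<max(.0015,np.median(e)*1.5),0],1)
    print(name,'yaw deg',-np.degrees(np.arctan(k[0])),'x at y=-.12',np.polyval(k,-.12),'inl',(e<.0015).mean()); return k
edge(range(225,420,3),112,142,-1,.008,'plate near')
edge(range(226,375,3),146,172,1,.028,'flange near')
edge(range(226,275,3),190,212,-1,.028,'flange far')
edge(range(226,255,3),212,232,1,.008,'plate far')
h=cv2.cvtColor(im,cv2.COLOR_BGR2HSV)
m=cv2.inRange(h,(20,110,90),(36,255,255)); m[:195]=0;m[230:]=0;m[:,:245]=0;m[:,280:]=0
p=np.argwhere(m)[:,::-1]; print('yel',len(p),p.min(0),p.max(0),ray(P,*p.mean(0),.012))
# plate left/right ends
for r in (127,129,132): 
    d=np.gradient(g[r]); print('plate ends',r,ray(P,200+np.argmin(d[200:225]),r,.008)[:2],ray(P,415+np.argmax(d[415:440]),r,.008)[:2])
print('stop', [ray(P,u,v,.048).round(4)[:2].tolist() for u,v in [(209,152),(220,153),(221,204)]])
m=cv2.inRange(h,(3,110,60),(20,255,255)); m[:,:380]=0;m[:195]=0;m[225:]=0;m[:,435:]=0
w=np.array([ray(P,u,v,.058)[:2]*1000 for u,v in np.argwhere(m)[:,::-1]],np.float32); print('mounted pad',cv2.minAreaRect(w))
E
python3 - <<'E'
import cv2
im=cv2.imread('pics/w4.png')[110:300,200:440]; cv2.imwrite('pics/w4c.png',cv2.resize(im,None,fx=3.2,fy=3,interpolation=cv2.INTER_CUBIC))
E
```

```text
plate near yaw deg -3.038213688340595 x at y=-.12 0.507125487194822 inl 0.9538461538461539
flange near yaw deg -2.8988924748415026 x at y=-.12 0.5429647107675228 inl 0.98
flange far yaw deg -2.9257098304025413 x at y=-.12 0.5926261394170295 inl 1.0
plate far yaw deg -2.9948572364635013 x at y=-.12 0.6274880253530072 inl 1.0
yel 80 [258 209] [264 221] [ 0.61202917 -0.1991612   0.012     ]
plate ends 127 [ 0.50700371 -0.25337613] [ 0.50716252 -0.01525942]
plate ends 129 [ 0.50925804 -0.25356994] [ 0.50941764 -0.01508438]
plate ends 132 [ 0.51266347 -0.2377761 ] [ 0.51281962 -0.00562462]
stop [[0.5295, -0.2448], [0.5306, -0.2333], [0.587, -0.2366]]
mounted pad ((591.119384765625, -34.49883270263672), (35.93080520629883, 17.57317543029785), 86.19091033935547)
```

View pics/w4c.png

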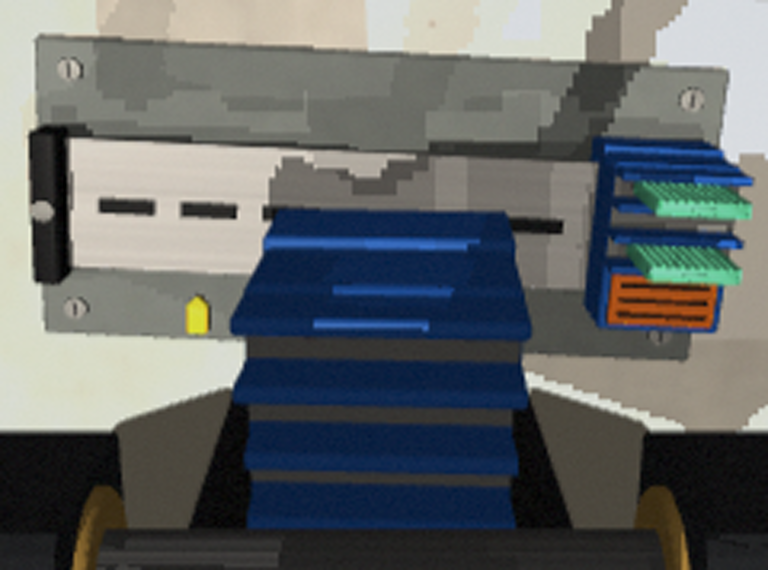

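The edges agree: all four give a yaw of −2.96°, a flange width of 49.7 mm and a plate width of 120.4 mm. The rail origin comes out at about (0.567,−0.132) and the index at rail y ≈ −65. Next I need the holder's pose in the grip, from the rib edges.

```bash
python3 - <<'E'
from h import *
im=cv2.imread('pics/w4.png'); P=np.load('w4.npz'); o=np.array([.5478,-.1281,.2407])
h=cv2.cvtColor(im,cv2.COLOR_BGR2HSV); m=cv2.inRange(h,(105,110,30),(128,255,255))
z=o[2]+.056-.0206
for c in (295,310,325,340,350):
    col=m[170:292,c]>0; e=[170+i for i in range(1,122) if col[i-1] and not col[i]]
    print(c,e,[ (ray(P,c,r,z)-o).round(4)[:2].tolist() for r in e])
# rib side ends
for r in (219,242):
    xs=np.where(m[r,250:390])[0]+250; print(r,xs.min(),xs.max(),(ray(P,xs.min(),r,z)-o)[:2],(ray(P,xs.max(),r,z)-o)[:2])
E
```

```text
295 [222, 245, 267, 287] [[-0.022, -0.0117], [-0.0109, -0.0119], [0.0001, -0.0121], [0.0105, -0.0123]]
310 [223, 246, 267, 287] [[-0.0215, -0.005], [-0.0104, -0.0051], [0.0001, -0.0051], [0.0105, -0.0052]]
325 [223, 246, 268, 287] [[-0.0215, 0.0017], [-0.0104, 0.0018], [0.0006, 0.0018], [0.0105, 0.0018]]
340 [223, 246, 268, 287] [[-0.0215, 0.0084], [-0.0104, 0.0086], [0.0006, 0.0088], [0.0105, 0.0089]]
350 [223, 246, 268, 287] [[-0.0215, 0.0129], [-0.0104, 0.0131], [0.0006, 0.0134], [0.0105, 0.0136]]
219 272 365 [-0.02342838 -0.02186554] [-0.02339616  0.01948223]
242 273 364 [-0.01239304 -0.02182299] [-0.01235963  0.01942544]
```

The holder sits square in the grip with its origin 4 mm ahead of the TCP along +x, as planned. I'll compute the tilted pre-hook pose.

```bash
cat >> h.py <<'E'
ORG=np.array([.567,-.132,0]); PSI=np.radians(-2.96); RR=R.from_euler('z',PSI).as_matrix()
def go(p,tilt,note=''):
    "rail-frame TCP target (mm), tilt deg -> delta in current tool axes"
    o=robot.observe(); T=R.from_euler('xyz',o['tool_rot']).as_matrix()
    t=ORG+RR@(np.array(p)/1e3); H=RR@R.from_euler('y',-tilt,degrees=True).as_matrix()@np.diag([-1,1,-1])
    print(note,'dp',(100*T.T@(t-o['tool_pos'])).round(2),'dr',np.degrees(R.from_matrix(T.T@H).as_rotvec()).round(2))
def where():
    o=robot.observe(); T=R.from_euler('xyz',o['tool_rot']).as_matrix(); H=RR.T@T@np.diag([-1,1,-1])
    print('tcp rail mm',(1e3*RR.T@(o['tool_pos']-ORG)).round(2),'tilt/yaw',np.degrees(np.arctan2(H[2,0],H[0,0])).round(2),np.degrees(np.arctan2(H[1,0],H[0,0])).round(2),'F',o['contact_force'].round(1),'t',round(o['time'],2),'open',o['opening'].round(4),o['grip_force'])
E
python3 - <<'E'
from h import *
where(); go([-35,-61,110],22,'hi'); go([-25,-61,40.4],22,'pre'); 
E
```

```text
Traceback (most recent call last):
  File "h.py", line 19, in where
    print('tcp rail mm',(1e3*RR.T@(o['tool_pos']-ORG)).round(2),'tilt/yaw',np.degrees(np.arctan2(H[2,0],H[0,0])).round(2),np.degrees(np.arctan2(H[1,0],H[0,0])).round(2),'F',o['contact_force'].round(1),'t',round(o['time'],2),'open',o['opening'].round(4),o['grip_force'])
                                                                                                                                                                                                                                       ^^^^^^^^^^^^^^^^^^
AttributeError: 'float' object has no attribute 'round'
```

```bash
sed -i "s/o\['opening'\].round(4)/round(o['opening'],4)/" h.py
python3 - <<'E'
from h import *
where(); go([-35,-61,110],22,'hi'); go([-25,-61,40.4],22,'pre'); 
E
```

```text
tcp rail mm [-19.37   2.86 240.65] tilt/yaw 0.01 2.96 F [ 0.1 -1.  -0.7] t 7.9 open 0.0393 49.978341311216354
hi dp [ 1.89 -6.3  13.06] dr [  0.58 -21.99   2.92]
pre dp [ 0.89 -6.35 20.02] dr [  0.58 -21.99   2.92]
```

Request:
step_arm:
  increments:
    - {"delta_pos": [0.6,-2,3],"dr": [0.2,-7.3,1],"fingers": 1}
    - {"delta_pos": [1.2,-4,6],"dr": [0.4,-14.7,2],"fingers": 1}
    - {"delta_pos": [1.9,-6.3,10],"dr": [0.58,-22,2.92],"fingers": 1}
    - {"delta_pos": [1.9,-6.3,13],"dr": [0.58,-22,2.92],"fingers": 1}
    - {"delta_pos": [1.9,-6.3,13],"dr": [0.58,-22,2.92],"fingers": 1}

```text
time: 8.52
tool_pos: [0.5272, -0.1911, 0.1087]
tool_rot: [3.139, 0.38, 3.087]
contact_force: [0.4, -0.7, -0.3]
opening: 0.0391
grip_force: 50.0
```

```bash
python3 - <<'E'
from h import *
where(); go([-26,-61,41],22,'pre'); 
E
```

```text
tcp rail mm [-36.65 -61.09 108.74] tilt/yaw 21.78 -0.15 F [ 0.4 -0.7 -0.3] t 8.53 open 0.0391 49.97831627726555
pre dp [ 1.52 -0.01  6.69] dr [ 0.1  -0.22 -0.14]
```

Request:
step_arm:
  increments:
    - {"delta_pos": [0.3,0,1.7],"dr": [0,0,0],"fingers": 1}
    - {"delta_pos": [0.7,0,3.4],"dr": [0,0,0],"fingers": 1}
    - {"delta_pos": [1.1,0,5],"dr": [0,-0.2,0],"fingers": 1}
    - {"delta_pos": [1.4,0,6.2],"dr": [0,-0.2,-0.1],"fingers": 1}
    - {"delta_pos": [1.5,0,6.7],"dr": [0,-0.2,-0.1],"fingers": 1}

```text
time: 9.15
tool_pos: [0.5407, -0.1926, 0.0431]
tool_rot: [-3.141, 0.388, 3.092]
contact_force: [0.7, 0.1, -1.5]
opening: 0.0393
grip_force: 50.0
```

```bash
python3 - <<'E'
from h import *
im=snap('side','d3')
where(); go([-26,-61,40.4],22,'pre'); go([-12,-61,40.4],22,'in')
c=im[140:235,235:335]; cv2.imwrite('pics/d3c.png',cv2.cvtColor(cv2.resize(c,None,fx=6,fy=6,interpolation=cv2.INTER_CUBIC),cv2.COLOR_RGB2BGR))
E
```

```text
tcp rail mm [-23.39 -61.89  42.62] tilt/yaw 22.22 0.07 F [-0.4 -0.7 -0.9] t 9.2 open 0.0392 49.97818171977997
pre dp [0.32 0.09 0.11] dr [-0.02  0.22  0.06]
in dp [-0.97  0.09  0.64] dr [-0.02  0.22  0.06]
```

View pics/d3c.png

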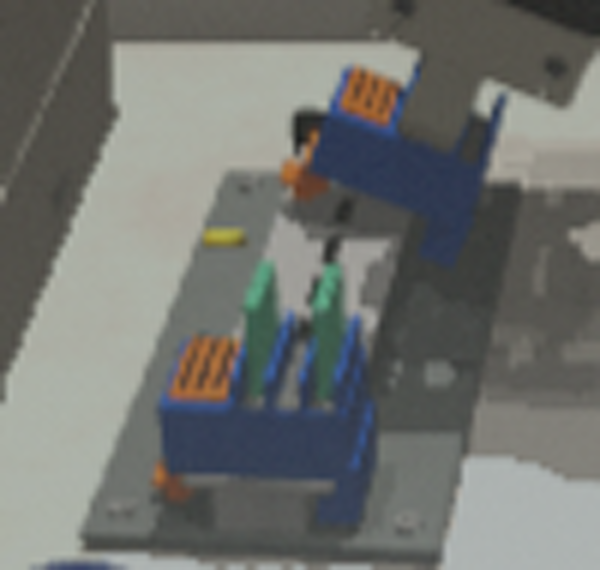

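The held holder is tilted about 22° at crop (400,140), clip side up and clear of the flange, with the marker at crop (222,237). I'll settle the height, then push +x under the flange.

Request:
step_arm:
  increments:
    - {"delta_pos": [0.3,0.1,0.1],"dr": [0,0.2,0],"fingers": 1}
    - {"delta_pos": [0.3,0.1,0.1],"dr": [0,0.2,0],"fingers": 1}
    - {"delta_pos": [0.3,0.1,0.1],"dr": [0,0.2,0],"fingers": 1}
    - {"delta_pos": [0.3,0.1,0.1],"dr": [0,0.2,0],"fingers": 1}
    - {"delta_pos": [0.3,0.1,0.1],"dr": [0,0.2,0],"fingers": 1}

```text
time: 9.82
tool_pos: [0.5375, -0.1918, 0.0408]
tool_rot: [-3.141, 0.384, 3.09]
contact_force: [0.2, 0.1, -1.5]
opening: 0.0394
grip_force: 50.0
```

```bash
python3 - <<'E'
from h import *
where(); go([-26,-61,40.4],22,'pre'); go([-14,-61,40.4],22,'in'); go([-8,-61,40.4],22,'in2')
E
```

```text
tcp rail mm [-26.35 -61.27  40.83] tilt/yaw 22.02 0.02 F [ 0.2  0.1 -1.5] t 9.82 open 0.0394 49.97826799750328
pre dp [-0.02  0.03  0.05] dr [-0.05  0.02  0.01]
in dp [-1.13  0.03  0.5 ] dr [-0.05  0.02  0.01]
in2 dp [-1.68  0.03  0.73] dr [-0.05  0.02  0.01]
```

Request:
step_arm:
  increments:
    - {"delta_pos": [-0.3,0,0.15],"dr": [0,0,0],"fingers": 1}
    - {"delta_pos": [-0.6,0,0.27],"dr": [0,0,0],"fingers": 1}
    - {"delta_pos": [-0.9,0,0.4],"dr": [0,0,0],"fingers": 1}
    - {"delta_pos": [-1.1,0,0.49],"dr": [0,0,0],"fingers": 1}
    - {"delta_pos": [-1.2,0,0.53],"dr": [0,0,0],"fingers": 1}

```text
time: 10.45
tool_pos: [0.5505, -0.1923, 0.0401]
tool_rot: [-3.141, 0.384, 3.09]
contact_force: [-0.2, 0.2, -1.7]
opening: 0.0394
grip_force: 50.0
```

```bash
python3 - <<'E'
from h import *
where(); go([-8,-61,40.4],22,'in2')
E
```

```text
tcp rail mm [-13.34 -61.03  40.08] tilt/yaw 21.98 0.02 F [-0.2  0.2 -1.7] t 10.45 open 0.0394 49.96787533164024
in2 dp [-0.51  0.    0.17] dr [-0.02 -0.02  0.02]
```

Request:
step_arm:
  increments:
    - {"delta_pos": [-0.1,0,0.04],"dr": [0,0,0],"fingers": 1}
    - {"delta_pos": [-0.2,0,0.07],"dr": [0,0,0],"fingers": 1}
    - {"delta_pos": [-0.3,0,0.11],"dr": [0,0,0],"fingers": 1}
    - {"delta_pos": [-0.4,0,0.14],"dr": [0,0,0],"fingers": 1}
    - {"delta_pos": [-0.4,0,0.14],"dr": [0,0,0],"fingers": 1}

```text
time: 11.08
tool_pos: [0.5547, -0.1925, 0.0403]
tool_rot: [-3.141, 0.384, 3.09]
contact_force: [-0.4, 0.4, -3.3]
opening: 0.0391
grip_force: 49.9
```

```bash
python3 - <<'E'
from h import *
where()
E
```

```text
tcp rail mm [ -9.2  -61.03  40.28] tilt/yaw 21.98 0.02 F [-0.4  0.4 -3.3] t 11.07 open 0.0391 49.94724065065384
```

The lip is now about 6.5 mm under the flange (lip x ≈ −18.4) with only light contact. I'll tilt down to about 15.5° around the hook.

```bash
python3 - <<'E'
from h import *
go([-7.8,-61,39.6],19,'a');go([-6.9,-61,39.0],15.5,'b')
E
```

```text
a dp [-0.1   0.    0.12] dr [-0.02  2.98  0.02]
b dp [-0.17  0.    0.2 ] dr [-0.02  6.48  0.02]
```

Request:
step_arm:
  increments:
    - {"delta_pos": [-0.05,0,0.06],"dr": [0,1.5,0],"fingers": 1}
    - {"delta_pos": [-0.1,0,0.12],"dr": [0,3,0],"fingers": 1}
    - {"delta_pos": [-0.14,0,0.16],"dr": [0,5,0],"fingers": 1}
    - {"delta_pos": [-0.17,0,0.2],"dr": [0,6.5,0],"fingers": 1}
    - {"delta_pos": [-0.17,0,0.2],"dr": [0,6.5,0],"fingers": 1}

```text
time: 11.7
tool_pos: [0.5572, -0.1925, 0.039]
tool_rot: [-3.141, 0.27, 3.091]
contact_force: [-1.4, 0.3, -3.8]
opening: 0.0389
grip_force: 49.9
```

```bash
python3 - <<'E'
from h import *
where()
E
```

```text
tcp rail mm [ -6.7  -60.95  38.98] tilt/yaw 15.49 0.05 F [-1.4  0.3 -3.8] t 11.7 open 0.0389 49.93537902832031
```

Request:
step_arm:
  increments:
    - {"delta_pos": [0,0,0],"dr": [0,0,0],"fingers": 0.1}
    - {"delta_pos": [0,0,0],"dr": [0,0,0],"fingers": 0.05}
    - {"delta_pos": [0,0,0],"dr": [0,0,0],"fingers": 0.02}
    - {"delta_pos": [0,0,0],"dr": [0,0,0],"fingers": 0}
    - {"delta_pos": [0,0,0],"dr": [0,0,0],"fingers": 0}
  newtons: 10

```text
time: 12.32
tool_pos: [0.5573, -0.1928, 0.0394]
tool_rot: [-3.141, 0.271, 3.09]
contact_force: [-0.2, -0.4, 0.4]
opening: 0.0458
grip_force: 0.0
```

```bash
python3 - <<'E'
from h import *
im=snap('side','d4'); where()
c=im[140:235,235:335]; cv2.imwrite('pics/d4c.png',cv2.cvtColor(cv2.resize(c,None,fx=6,fy=6,interpolation=cv2.INTER_CUBIC),cv2.COLOR_RGB2BGR))
E
```

```text
tcp rail mm [ -6.65 -61.25  39.36] tilt/yaw 15.52 0.01 F [-0.4  0.9  0.7] t 12.38 open 0.0457 0.0
```

View pics/d4c.png

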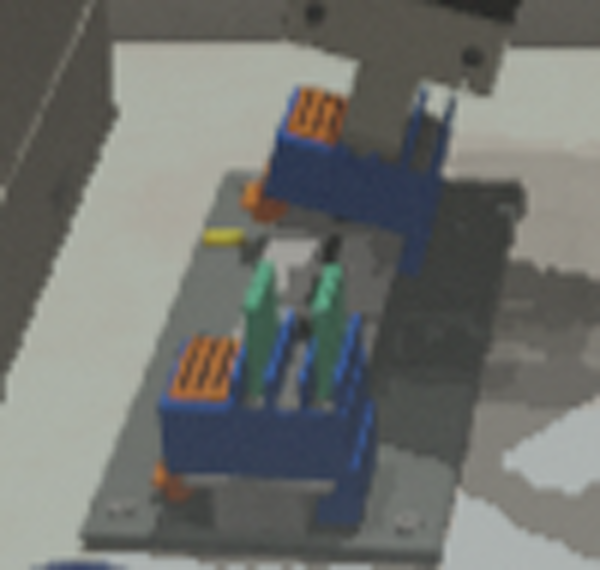

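The holder rests hooked by itself, tilted about 14° at crop (350,180), with its clip nose on the far flange. I'll withdraw, shut the fingers and press the pad.

Request:
step_arm:
  increments:
    - {"delta_pos": [0,0,-0.8],"dr": [0,0,0],"fingers": 0}
    - {"delta_pos": [0,0,-2],"dr": [0,0,0],"fingers": 0}
    - {"delta_pos": [0,0,-4],"dr": [0,0,0],"fingers": 0}
    - {"delta_pos": [0,0,-5.5],"dr": [0,0,0],"fingers": 0.2}
    - {"delta_pos": [0,0,-6.5],"dr": [0,0,0],"fingers": 1}
  newtons: 30

```text
time: 13.0
tool_pos: [0.5398, -0.192, 0.1033]
tool_rot: [-3.14, 0.272, 3.09]
contact_force: [0.2, -1.1, -1.1]
opening: 0.0313
grip_force: 0.0
```

```bash
python3 - <<'E'
from h import *
where()
b=np.array([-25.5,11.])
for th in (14,10,6,3,0):
    t=np.radians(th); r=np.array([20,46])-(b if th else [-25,12]); p=np.array([-25,24])+[r[0]*np.cos(t)-r[1]*np.sin(t),r[0]*np.sin(t)+r[1]*np.cos(t)]
    go([p[0],-61,p[1]],th,f'{th} {p.round(1)}')
    if th==14: go([p[0]+1,-61,p[1]+8],th,'above')
E
```

```text
tcp rail mm [-24.03 -61.34 103.29] tilt/yaw 15.58 0.02 F [ 0.2 -1.1 -1.1] t 13.0 open 0.0313 0.0
14 [10.7 69. ] dp [-2.42  0.04  4.24] dr [-0.08  1.58  0.02]
above dp [-2.73  0.04  3.5 ] dr [-0.08  1.58  0.02]
10 [13.7 66.4] dp [-2.65  0.04  4.57] dr [-0.09  5.58  0.01]
6 [16.6 63.6] dp [-2.85  0.04  4.92] dr [-0.09  9.58  0.01]
3 [18.6 61.3] dp [-2.98  0.04  5.19] dr [-9.000e-02  1.258e+01  1.000e-02]
0 [20. 58.] dp [-3.03  0.04  5.55] dr [-9.000e-02  1.558e+01  1.000e-02]
```

Request:
step_arm:
  increments:
    - {"delta_pos": [-1.5,0,0],"dr": [0,0.8,0],"fingers": 1}
    - {"delta_pos": [-2.9,0,0.5],"dr": [0,1.6,0],"fingers": 1}
    - {"delta_pos": [-2.9,0,1.5],"dr": [0,1.6,0],"fingers": 1}
    - {"delta_pos": [-2.9,0,2.5],"dr": [0,1.6,0],"fingers": 1}
    - {"delta_pos": [-2.9,0,3.3],"dr": [0,1.6,0],"fingers": 1}

```text
time: 13.62
tool_pos: [0.5757, -0.1934, 0.0765]
tool_rot: [3.142, 0.241, 3.09]
contact_force: [0.3, -0.1, 0.4]
opening: 0.0007
grip_force: 0.0
```

```bash
python3 - <<'E'
from h import *
where()
for p,th in (((12,-61,69),14),((14.5,-61,66),10),((17,-61,63),6),((19,-61,60),3),((20,-61,57),0),((20,-61,55),0)): go(p,th,th)
E
```

```text
tcp rail mm [ 11.82 -60.9   76.54] tilt/yaw 13.82 -0.01 F [ 0.3 -0.1  0.4] t 13.62 open 0.0007 0.0
14 dp [ 0.16 -0.01  0.74] dr [-0.   -0.18 -0.01]
10 dp [-0.01 -0.01  1.09] dr [-0.    3.82 -0.01]
6 dp [-0.18 -0.01  1.44] dr [-0.    7.82 -0.01]
3 dp [-0.3  -0.01  1.78] dr [ 0.000e+00  1.082e+01 -1.000e-02]
0 dp [-0.33 -0.01  2.09] dr [ 0.000e+00  1.382e+01 -1.000e-02]
0 dp [-0.28 -0.01  2.29] dr [ 0.000e+00  1.382e+01 -1.000e-02]
```

Press in two stages, down to about 8° first, then on to flat.

Request:
step_arm:
  increments:
    - {"delta_pos": [0.1,0,0.5],"dr": [0,0,0],"fingers": 1}
    - {"delta_pos": [0.1,0,0.75],"dr": [0,0,0],"fingers": 1}
    - {"delta_pos": [0.0,0,1.0],"dr": [0,3,0],"fingers": 1}
    - {"delta_pos": [-0.1,0,1.25],"dr": [0,6,0],"fingers": 1}
    - {"delta_pos": [-0.18,0,1.45],"dr": [0,8,0],"fingers": 1}

```text
time: 14.25
tool_pos: [0.5821, -0.1942, 0.0645]
tool_rot: [-3.14, 0.103, 3.09]
contact_force: [0.3, -0.1, 0.7]
opening: 0.0005
grip_force: 0.0
```

```bash
python3 - <<'E'
from h import *
where()
for p,th in (((17.5,-61,63),5),((19,-61,60),3),((20,-61,57),0),((20,-61,55),0)): go(p,th,th)
E
```

```text
tcp rail mm [ 18.33 -61.29  64.45] tilt/yaw 5.88 0.01 F [ 0.3 -0.1  0.7] t 14.25 open 0.0005 0.0
5 dp [0.1  0.03 0.14] dr [-0.07  0.88  0.01]
3 dp [-0.02  0.03  0.45] dr [-0.07  2.88  0.01]
0 dp [-0.09  0.03  0.76] dr [-0.07  5.88  0.01]
0 dp [-0.07  0.03  0.96] dr [-0.07  5.88  0.01]
```

There is no resistance yet. I'm out of picture views, so I'll check the holder numerically in the side image.

```bash
python3 - <<'E'
from h import *
a=snap('side','d5'); P=viewer.camera_params('side')
for f in ('d3','d4','d5'):
    im=cv2.imread(f'pics/{f}.png'); h=cv2.cvtColor(im,cv2.COLOR_BGR2HSV)
    for n,lo,hi in (('or',(3,110,60),(20,255,255)),('bl',(105,110,30),(128,255,255))):
        m=cv2.inRange(h,lo,hi); m[:140]=0;m[188:]=0;m[:,:260]=0;m[:,:]=m; m[:,330:]=0
        k,l,s,ce=cv2.connectedComponentsWithStats(m); print(f,n,[(s[i].tolist(),ce[i].round(1).tolist()) for i in range(1,k) if s[i,4]>8])
def rw(p): return ORG+RR@(np.array(p)/1e3)
def hp(p,th):
    t=np.radians(th); b=np.array([-25.5,11.]); r=np.array([p[0],p[2]])-b
    return rw([-25+r[0]*np.cos(t)-r[1]*np.sin(t),-61+p[1],24+r[0]*np.sin(t)+r[1]*np.cos(t)])
for th in (14,7,0): print(th,'pad',proj(P,hp((18.5,0,46),th)).round(1),'clip',proj(P,hp((25,13,6),th)).round(1),'body+x corner',proj(P,hp((31,21,44),th)).round(1),'hook foot',proj(P,hp((-33,21,0),th)).round(1))
where()
E
```

```text
d3 or [([292, 152, 9, 8, 53], [296.1, 155.6]), ([282, 167, 7, 6, 26], [284.7, 169.7])]
d3 bl [([288, 156, 15, 16, 115], [294.5, 164.1])]
d4 or [([283, 155, 10, 9, 60], [287.5, 158.9]), ([275, 171, 7, 6, 25], [278.0, 173.6])]
d4 bl [([280, 162, 14, 12, 64], [284.9, 166.9])]
d5 or [([283, 155, 9, 9, 37], [287.2, 159.3]), ([275, 171, 7, 6, 23], [278.0, 173.8])]
d5 bl []
14 pad [287.2 156.7] clip [280.1 173.9] body+x corner [279.9 160.5] hook foot [304.1 184.3]
7 pad [285.  158.4] clip [280.  176.3] body+x corner [277.7 162.9] hook foot [304.7 184.1]
0 pad [283.1 160.4] clip [280.3 178.7] body+x corner [275.9 165.5] hook foot [305.3 183.8]
tcp rail mm [ 18.93 -61.36  64.34] tilt/yaw 5.85 0.02 F [ 1.   0.5 -0.1] t 14.3 open 0.0004 0.0
```

The holder hasn't moved since release and sits a few mm lower than I predicted. I'll keep going down.

Request:
step_arm:
  increments:
    - {"delta_pos": [0,0,0.1],"dr": [0,0,0],"fingers": 1}
    - {"delta_pos": [0,0,0.2],"dr": [0,0.5,0],"fingers": 1}
    - {"delta_pos": [0,0,0.3],"dr": [0,1,0],"fingers": 1}
    - {"delta_pos": [0,0,0.4],"dr": [0,2,0],"fingers": 1}
    - {"delta_pos": [0,0,0.45],"dr": [0,3,0],"fingers": 1}

```text
time: 14.92
tool_pos: [0.5822, -0.1941, 0.0598]
tool_rot: [-3.141, 0.05, 3.09]
contact_force: [-0.0, -0.1, -0.1]
opening: 0.0005
grip_force: 0.0
```

```bash
python3 - <<'E'
from h import *
where()
for p,th in (((20,-61,57),0),((20,-61,55),0)): go(p,th,th)
E
```

```text
tcp rail mm [ 18.41 -61.21  59.76] tilt/yaw 2.85 -0.0 F [-0.  -0.1 -0.1] t 14.93 open 0.0005 0.0
0 dp [-0.14  0.02  0.28] dr [-0.05  2.85 -0.  ]
0 dp [-0.13  0.02  0.48] dr [-0.05  2.85 -0.  ]
```

```bash
python3 - <<'E'
from h import *
a=snap('side','d6'); P=viewer.camera_params('side'); W=viewer.camera_params('wrist'); w=snap('wrist','w6')
def oncut(P,u,v,y=-61):
    K,T=np.array(P['K']),np.array(P['T']); o=RR.T@(T[:3,3]-ORG)*1e3; d=RR.T@T[:3,:3]@np.linalg.inv(K)@[u,v,1]
    return (o+d*(y-o[1])/d[1]).round(1)
for n,im,pp in (('side',a,P),('wrist',w,W)):
    h=cv2.cvtColor(im,cv2.COLOR_RGB2HSV); m=cv2.inRange(h,(3,110,60),(20,255,255))
    k,l,s,ce=cv2.connectedComponentsWithStats(m)
    for i in range(1,k):
        if s[i,4]>12 and (n=='wrist' or 260<ce[i,0]<330 and 140<ce[i,1]<215): print(n,s[i].tolist(),ce[i].round(1),oncut(pp,*ce[i]) if n=='side' else '')
    if n=='wrist':
        m=cv2.inRange(h,(105,110,30),(128,255,255)); k,l,s,ce=cv2.connectedComponentsWithStats(m)
        print([(s[i].tolist(),ce[i].round(0).tolist()) for i in range(1,k) if s[i,4]>150])
print('tip side px',proj(P,robot.observe()['tool_pos']),'mounted pad pred',proj(P,ORG+RR@[.0185,.098,.058]), 'tip in wrist',proj(W,robot.observe()['tool_pos']))
print('pad pred in wrist at 14deg', proj(W,ORG+RR@[.0095,-.061,.066]))
for px in ((287.2,159.3),(278,173.8)): print(oncut(P,*px))
E
```

```text
side [283, 155, 9, 9, 40] [287.3 159.3] [  9.4 -61.   62.2]
side [275, 171, 7, 6, 23] [278.  173.8] [ 33. -61.  24.]
side [264, 196, 11, 11, 82] [268.9 200.8] [ 59.5 -61.  -50.5]
wrist [286, 208, 68, 36, 1996] [319.4 224.6] 
wrist [570, 220, 69, 31, 1307] [600.2 236.3] 
wrist [534, 226, 4, 4, 14] [535.6 227.3] 
wrist [308, 272, 5, 63, 249] [309.6 303.6] 
wrist [325, 272, 5, 63, 246] [327.4 303.5] 
wrist [88, 347, 373, 15, 3855] [302.1 355.7] 
[([277, 131, 86, 9, 742], [320.0, 135.0]), ([537, 132, 103, 122, 6842], [580.0, 181.0]), ([278, 154, 85, 8, 591], [320.0, 157.0]), ([278, 176, 85, 7, 576], [320.0, 179.0]), ([278, 197, 84, 51, 1265], [319.0, 211.0])]
tip side px [283.20666892 160.10523614] mounted pad pred [269.2265062  198.88173615] tip in wrist [320.87152194 237.36558621]
pad pred in wrist at 14deg [321.29488678 226.57398471]
[  9.6 -61.   62.2]
[ 32.9 -61.   23.9]
```

```bash
python3 - <<'E'
from h import *
P=viewer.camera_params('side'); W=viewer.camera_params('wrist')
def r3(P,u,v):
    K,T=np.array(P['K']),np.array(P['T']); d=RR.T@T[:3,:3]@np.linalg.inv(K)@[u,v,1]; return RR.T@(T[:3,3]-ORG)*1e3,d/np.linalg.norm(d)
def tri(a,b):
    (o1,d1),(o2,d2)=r3(P,*a),r3(W,*b); A=np.c_[d1,-d2]; t=np.linalg.lstsq(A,o2-o1,rcond=None)[0]
    p,q=o1+t[0]*d1,o2+t[1]*d2; return ((p+q)/2).round(1),np.linalg.norm(p-q).round(1)
print('pad',tri((287.3,159.3),(319.4,224.6)))
im=cv2.imread('pics/w6.png'); h=cv2.cvtColor(im,cv2.COLOR_BGR2HSV); m=cv2.inRange(h,(3,110,60),(20,255,255))
m[262:]=0; m[:,:270]=0;m[:,370:]=0
print('pad rows/cols per row',[(r,int((m[r]>0).sum()),np.where(m[r])[0].min(),np.where(m[r])[0].max()) for r in range(206,246,3) if m[r].any()])
print('col 319 gray',cv2.cvtColor(im,cv2.COLOR_BGR2GRAY)[200:275:3,319].tolist())
print('col 313 hsv',h[226:266:3,313].tolist())
for f in ('w6','w4'):
    g=cv2.cvtColor(cv2.imread(f'pics/{f}.png'),cv2.COLOR_BGR2GRAY)
where()
E
```

```text
pad (array([  9.8, -61.9,  61.8]), np.float64(0.6))
pad rows/cols per row [(209, 68, np.int64(286), np.int64(353)), (212, 68, np.int64(286), np.int64(353)), (215, 11, np.int64(286), np.int64(353)), (218, 68, np.int64(286), np.int64(353)), (221, 68, np.int64(286), np.int64(353)), (224, 68, np.int64(286), np.int64(353)), (227, 64, np.int64(286), np.int64(353)), (230, 68, np.int64(286), np.int64(353)), (233, 68, np.int64(286), np.int64(353)), (236, 11, np.int64(286), np.int64(353)), (239, 64, np.int64(286), np.int64(353)), (242, 45, np.int64(287), np.int64(353))]
col 319 gray [48, 40, 50, 74, 77, 25, 78, 78, 54, 41, 77, 76, 19, 78, 64, 31, 65, 71, 71, 48, 78, 76, 77, 127, 128]
col 313 hsv [[80, 36, 21], [11, 212, 130], [11, 217, 129], [9, 193, 70], [11, 210, 113], [13, 100, 97], [19, 37, 55], [17, 34, 52], [13, 47, 38], [15, 31, 33], [21, 53, 34], [30, 16, 16], [140, 35, 22], [150, 16, 16]]
tcp rail mm [ 18.78 -61.18  59.65] tilt/yaw 2.89 0.02 F [0.5 1.1 0.2] t 15.03 open -0.0001 0.0
```

The pad is at rail x ≈ 9 and the hook is still engaged. The fingertip had swung past the +x end of the holder, so I'll go back up and over the pad.

```bash
python3 - <<'E'
from h import *
for p,th in (((20,-61,80),3),((10,-61,80),8),((10,-61,72),8)): go(p,th,(p,th))
E
```

```text
((20, -61, 80), 3) dp [-0.22  0.02 -2.03] dr [-0.05 -0.11  0.02]
((10, -61, 80), 8) dp [ 0.77  0.02 -2.08] dr [-0.05 -5.11  0.02]
((10, -61, 72), 8) dp [ 0.81  0.02 -1.28] dr [-0.05 -5.11  0.02]
```

Request:
step_arm:
  increments:
    - {"delta_pos": [-0.2,0,-1],"dr": [0,0,0],"fingers": 1}
    - {"delta_pos": [-0.2,0,-2],"dr": [0,0,0],"fingers": 1}
    - {"delta_pos": [0.3,0,-2.1],"dr": [0,-2.5,0],"fingers": 1}
    - {"delta_pos": [0.77,0,-2.1],"dr": [0,-5.1,0],"fingers": 1}
    - {"delta_pos": [0.8,0,-1.5],"dr": [0,-5.1,0],"fingers": 1}

```text
time: 15.65
tool_pos: [0.5731, -0.1938, 0.0754]
tool_rot: [-3.14, 0.141, 3.089]
contact_force: [0.1, -0.1, 1.1]
opening: 0.0005
grip_force: 0.0
```

```bash
python3 - <<'E'
from h import *
where()
for p,th in (((10,-61,70),8),((10.5,-61,66),8),((11,-61,63),8)): go(p,th,(p,th))
E
```

```text
tcp rail mm [  9.31 -61.41  75.45] tilt/yaw 8.07 -0.03 F [ 0.1 -0.1  1.1] t 15.65 open 0.0005 0.0
((10, -61, 70), 8) dp [0.01 0.04 0.55] dr [-0.08  0.07 -0.03]
((10.5, -61, 66), 8) dp [0.02 0.04 0.95] dr [-0.08  0.07 -0.03]
((11, -61, 63), 8) dp [0.01 0.04 1.26] dr [-0.08  0.07 -0.03]
```

Request:
step_arm:
  increments:
    - {"delta_pos": [0,0,0.3],"dr": [0,0,0],"fingers": 1}
    - {"delta_pos": [0,0,0.6],"dr": [0,0,0],"fingers": 1}
    - {"delta_pos": [0,0,0.85],"dr": [0,0,0],"fingers": 1}
    - {"delta_pos": [0,0,1.0],"dr": [0,0,0],"fingers": 1}
    - {"delta_pos": [0,0,1.05],"dr": [0,0,0],"fingers": 1}

```text
time: 16.27
tool_pos: [0.575, -0.1936, 0.0638]
tool_rot: [-3.141, 0.14, 3.09]
contact_force: [-0.1, -0.3, 0.2]
opening: 0.0004
grip_force: 0.0
```

```bash
python3 - <<'E'
from h import *
where()
for p,th in (((12,-61,62),7),((14,-61,60),4),((15,-61,57),2)): go(p,th,(p,th))
E
```

```text
tcp rail mm [ 11.13 -61.12  63.75] tilt/yaw 8.0 0.01 F [-0.1 -0.3  0.2] t 16.27 open 0.0004 0.0
((12, -61, 62), 7) dp [-0.06  0.01  0.19] dr [-0.04  1.    0.01]
((14, -61, 60), 4) dp [-0.23  0.01  0.41] dr [-0.04  4.    0.01]
((15, -61, 57), 2) dp [-0.29  0.01  0.72] dr [-0.04  6.    0.01]
```

Request:
step_arm:
  increments:
    - {"delta_pos": [0,0,0.1],"dr": [0,0,0],"fingers": 1}
    - {"delta_pos": [0,0,0.2],"dr": [0,0,0],"fingers": 1}
    - {"delta_pos": [0,0,0.25],"dr": [0,0,0],"fingers": 1}
    - {"delta_pos": [0,0,0.3],"dr": [0,0,0],"fingers": 1}
    - {"delta_pos": [0,0,0.35],"dr": [0,0,0],"fingers": 1}

```text
time: 16.9
tool_pos: [0.5754, -0.1937, 0.0604]
tool_rot: [-3.141, 0.14, 3.09]
contact_force: [0.3, 0.3, 0.5]
opening: 0.0004
grip_force: 0.0
```

```bash
python3 - <<'E'
from h import *
where(); a=snap('side','d7'); w=snap('wrist','w7')
for n,im in (('side',a),('wrist',w)):
    h=cv2.cvtColor(im,cv2.COLOR_RGB2HSV); m=cv2.inRange(h,(3,110,60),(20,255,255))
    k,l,s,ce=cv2.connectedComponentsWithStats(m)
    for i in range(1,k):
        if s[i,4]>12 and (n=='wrist' and 200<ce[i,0]<450 or n=='side' and 260<ce[i,0]<330 and 140<ce[i,1]<190): print(n,s[i].tolist(),ce[i].round(1))
E
```

```text
tcp rail mm [ 11.57 -61.2   60.42] tilt/yaw 8.01 0.0 F [0.3 0.3 0.5] t 16.9 open 0.0004 0.0
side [283, 155, 9, 9, 39] [287.1 159.3]
side [276, 171, 7, 6, 23] [278.3 173.8]
wrist [286, 222, 68, 27, 1180] [319.6 232.1]
wrist [314, 241, 10, 7, 30] [318.5 242.7]
wrist [308, 272, 5, 63, 252] [309.6 303.5]
wrist [325, 272, 5, 63, 248] [327.4 303.6]
wrist [88, 347, 373, 15, 3854] [301.8 355.7]
```

Request:
step_arm:
  increments:
    - {"delta_pos": [0,0,0.1],"dr": [0,0,0],"fingers": 1}
    - {"delta_pos": [0,0,0.15],"dr": [0,0,0],"fingers": 1}
    - {"delta_pos": [0,0,0.2],"dr": [0,0,0],"fingers": 1}
    - {"delta_pos": [0,0,0.25],"dr": [0,0,0],"fingers": 1}
    - {"delta_pos": [0,0,0.3],"dr": [0,0,0],"fingers": 1}

```text
time: 17.62
tool_pos: [0.5758, -0.1937, 0.0574]
tool_rot: [-3.141, 0.14, 3.09]
contact_force: [-0.0, -0.1, -0.1]
opening: 0.0005
grip_force: 0.0
```

```bash
python3 - <<'E'
from h import *
where()
E
```

```text
tcp rail mm [ 11.99 -61.15  57.44] tilt/yaw 8.01 0.01 F [-0.  -0.1 -0.1] t 17.62 open 0.0005 0.0
```

```bash
python3 - <<'E'
from h import *
w=snap('wrist','w8'); W=viewer.camera_params('wrist'); h=cv2.cvtColor(w,cv2.COLOR_RGB2HSV)
m=cv2.inRange(h,(3,110,60),(20,255,255)); m[:,:270]=0;m[:,370:]=0
for r in range(200,272,4):
    x=np.where(m[r])[0]
    if len(x): 
        g=np.where(np.diff(x)>1)[0]; print(r,[(int(a[0]),int(a[-1])) for a in np.split(x,g+1)])
print('TCP px',proj(W,robot.observe()['tool_pos']))
T=np.array(W['T']); o=robot.observe(); print('TCP in cam',T[:3,:3].T@(o['tool_pos']-T[:3,3]))
for z in (58,62,66,70): print(z,'pad centre if at this height (rail)',(1e3*RR.T@(ray(W,319.5,(0.5*(np.where(m.any(1))[0].min()+1)+.5*np.where(m[:262].any(1))[0].max()),z/1e3)-ORG)).round(1))
a=snap('side','d8'); h=cv2.cvtColor(a,cv2.COLOR_RGB2HSV); m=cv2.inRange(h,(3,110,60),(20,255,255))
for r in range(150,180,2):
    x=np.where(m[r,260:330])[0]+260; print(r,x.tolist()) if len(x) else 0
print('TCP side',proj(viewer.camera_params('side'),o['tool_pos'])); where()
E
```

```text
224 [(286, 353)]
228 [(286, 353)]
232 [(286, 290), (348, 353)]
236 [(286, 353)]
240 [(286, 307), (314, 323), (329, 353)]
244 [(286, 297), (318, 319), (340, 353)]
248 [(286, 286), (318, 319), (351, 353)]
256 [(318, 319)]
TCP px [320.83375364 237.29375876]
TCP in cam [0.00129104 0.02036163 0.20071366]
58 pad centre if at this height (rail) [ 13.7 -61.9  58. ]
62 pad centre if at this height (rail) [ 11.3 -61.9  62. ]
66 pad centre if at this height (rail) [  8.9 -61.9  66. ]
70 pad centre if at this height (rail) [  6.5 -61.9  70. ]
156 [285, 287, 288, 290]
158 [284, 286, 287, 289, 290, 292]
160 [284, 286, 288, 291]
162 [285, 286, 287, 288, 289, 290]
172 [276, 277, 278]
174 [276, 277, 278, 279, 280, 281]
176 [278, 279, 280]
TCP side [286.26336892 161.12108648]
tcp rail mm [ 11.94 -61.17  57.41] tilt/yaw 8.0 0.01 F [ 0.4  0.3 -0.2] t 17.73 open 0.0004 0.0
```

Request:
step_arm:
  increments:
    - {"delta_pos": [0,0,0.1],"dr": [0,0,0],"fingers": 1}
    - {"delta_pos": [0,0,0.15],"dr": [0,0,0],"fingers": 1}
    - {"delta_pos": [0,0,0.2],"dr": [0,0,0],"fingers": 1}
    - {"delta_pos": [0,0,0.25],"dr": [0,0,0],"fingers": 1}
    - {"delta_pos": [0,0,0.3],"dr": [0,0,0],"fingers": 1}

```text
time: 18.35
tool_pos: [0.5762, -0.1937, 0.0545]
tool_rot: [-3.141, 0.14, 3.09]
contact_force: [0.6, -0.2, -0.3]
opening: 0.0003
grip_force: 0.0
```

The wrist view suggests the real fingertips sit several mm behind the TCP, so I'll keep descending.

Request:
step_arm:
  increments:
    - {"delta_pos": [0,0,0.1],"dr": [0,0,0],"fingers": 1}
    - {"delta_pos": [0,0,0.15],"dr": [0,0,0],"fingers": 1}
    - {"delta_pos": [0,0,0.2],"dr": [0,0,0],"fingers": 1}
    - {"delta_pos": [0,0,0.25],"dr": [0,0,0],"fingers": 1}
    - {"delta_pos": [0,0,0.3],"dr": [0,0,0],"fingers": 1}

```text
time: 18.98
tool_pos: [0.5766, -0.1938, 0.0515]
tool_rot: [-3.141, 0.14, 3.09]
contact_force: [0.4, 0.1, -0.3]
opening: 0.0005
grip_force: 0.0
```

```bash
python3 - <<'E'
from h import *
w=snap('wrist','w9'); W=viewer.camera_params('wrist'); h=cv2.cvtColor(w,cv2.COLOR_RGB2HSV)
m=cv2.inRange(h,(3,110,60),(20,255,255)); m[:,:270]=0;m[:,370:]=0
for r in range(216,276,3):
    x=np.where(m[r])[0]
    if len(x): 
        g=np.where(np.diff(x)>1)[0]; print(r,[(int(a[0]),int(a[-1])) for a in np.split(x,g+1)])
a=snap('side','d9')
for f in ('d4','d9'):
    im=cv2.imread(f'pics/{f}.png'); h=cv2.cvtColor(im,cv2.COLOR_BGR2HSV); m=cv2.inRange(h,(105,90,20),(128,255,255))
    b=cv2.inRange(h,(3,110,60),(20,255,255))
    for r in range(150,192,4):
        x=np.where(m[r,265:330])[0]+265; y=np.where(b[r,265:330])[0]+265; print(f,r,'bl',(x.min(),x.max(),len(x)) if len(x) else '','or',(y.min(),y.max(),len(y)) if len(y) else '')
where(); P=viewer.camera_params('side'); o=robot.observe(); T=R.from_euler('xyz',o['tool_rot']).as_matrix()
for d in (0,.01,.02,.03): print(d,'tool axis pt: side',proj(P,o['tool_pos']-d*T[:,2]).round(1),'wrist',proj(W,o['tool_pos']-d*T[:,2]).round(1))
# fingertip in side image: motion difference d7->d9
d=cv2.absdiff(cv2.imread('pics/d7.png'),a[:,:,::-1].copy()).max(2); ys,xs=np.where(d[130:200,250:340]>25); print('diff rows',ys.min()+130,ys.max()+130,'cols',xs.min()+250,xs.max()+250,len(ys))
E
```

```text
228 [(285, 354)]
231 [(285, 354)]
234 [(285, 354)]
237 [(285, 354)]
240 [(285, 307), (314, 323), (329, 354)]
243 [(285, 299), (318, 319), (337, 354)]
246 [(285, 290), (350, 354)]
249 [(318, 319), (353, 354)]
252 [(318, 319)]
258 [(319, 319)]
261 [(318, 319)]
273 [(309, 311), (326, 328)]
d4 150 bl  or 
d4 154 bl  or 
d4 158 bl (np.int64(304), np.int64(304), 1) or (np.int64(284), np.int64(292), 9)
d4 162 bl (np.int64(281), np.int64(303), 3) or (np.int64(285), np.int64(290), 6)
d4 166 bl (np.int64(281), np.int64(307), 16) or 
d4 170 bl (np.int64(280), np.int64(307), 28) or 
d4 174 bl (np.int64(288), np.int64(306), 19) or (np.int64(276), np.int64(281), 6)
d4 178 bl (np.int64(302), np.int64(306), 5) or 
d4 182 bl (np.int64(302), np.int64(304), 3) or 
d4 186 bl  or 
d4 190 bl  or 
d9 150 bl  or 
d9 154 bl  or 
d9 158 bl (np.int64(294), np.int64(299), 2) or (np.int64(284), np.int64(290), 5)
d9 162 bl (np.int64(281), np.int64(303), 5) or (np.int64(285), np.int64(290), 6)
d9 166 bl (np.int64(281), np.int64(307), 15) or 
d9 170 bl (np.int64(280), np.int64(307), 28) or 
d9 174 bl (np.int64(287), np.int64(306), 20) or (np.int64(276), np.int64(281), 6)
d9 178 bl (np.int64(303), np.int64(305), 3) or 
d9 182 bl (np.int64(303), np.int64(304), 2) or 
d9 186 bl  or 
d9 190 bl  or 
tcp rail mm [ 12.79 -61.16  51.47] tilt/yaw 8.0 0.0 F [ 0.5 -0.6 -0.3] t 19.07 open 0.0006 0.0
0 tool axis pt: side [286.1 163.4] wrist [320.8 237.3]
0.01 tool axis pt: side [286.4 159.5] wrist [320.9 244.4]
0.02 tool axis pt: side [286.8 155.6] wrist [321.  252.4]
0.03 tool axis pt: side [287.2 151.7] wrist [321.2 261.2]
diff rows 130 199 cols 265 329 158
```

The pad still sits about 14 mm nearer the camera than the TCP plane, and the holder hasn't moved. I'll keep going down in small steps until there is contact.

Request:
step_arm:
  increments:
    - {"delta_pos": [0,0,0.1],"dr": [0,0,0],"fingers": 1}
    - {"delta_pos": [0,0,0.2],"dr": [0,0,0],"fingers": 1}
    - {"delta_pos": [0,0,0.3],"dr": [0,0,0],"fingers": 1}
    - {"delta_pos": [0,0,0.35],"dr": [0,0,0],"fingers": 1}
    - {"delta_pos": [0,0,0.4],"dr": [0,0,0],"fingers": 1}

```text
time: 19.7
tool_pos: [0.5772, -0.1938, 0.0475]
tool_rot: [-3.141, 0.14, 3.09]
contact_force: [0.1, 0.7, -0.2]
opening: 0.0004
grip_force: 0.0
```

Request:
step_arm:
  increments:
    - {"delta_pos": [0,0,0.1],"dr": [0,0,0],"fingers": 1}
    - {"delta_pos": [0,0,0.2],"dr": [0,0,0],"fingers": 1}
    - {"delta_pos": [0,0,0.3],"dr": [0,0,0],"fingers": 1}
    - {"delta_pos": [0,0,0.35],"dr": [0,0,0],"fingers": 1}
    - {"delta_pos": [0,0,0.4],"dr": [0,0,0],"fingers": 1}

```text
time: 20.32
tool_pos: [0.5778, -0.1938, 0.0436]
tool_rot: [-3.141, 0.14, 3.09]
contact_force: [-0.2, 0.2, -0.2]
opening: 0.0001
grip_force: 0.0
```

```bash
python3 - <<'E'
from h import *
w=snap('wrist','w10'); h=cv2.cvtColor(w,cv2.COLOR_RGB2HSV)
m=cv2.inRange(h,(3,110,60),(20,255,255)); m[:,:270]=0;m[:,370:]=0
for r in range(216,276,3):
    x=np.where(m[r])[0]
    if len(x): 
        g=np.where(np.diff(x)>1)[0]; print(r,[(int(a[0]),int(a[-1])) for a in np.split(x,g+1)])
where()
E
```

```text
234 [(284, 356)]
237 [(283, 356)]
240 [(283, 307), (314, 323), (329, 356)]
243 [(283, 298), (340, 344), (346, 356)]
246 [(284, 291), (318, 319), (345, 356)]
249 [(318, 319), (353, 356)]
255 [(318, 319)]
258 [(318, 319)]
261 [(318, 319)]
267 [(318, 319)]
273 [(309, 311), (326, 328)]
tcp rail mm [ 13.91 -61.17  43.52] tilt/yaw 8.0 0.01 F [ 0.5  0.3 -0.3] t 20.38 open 0.0002 0.0
```

The geometry now fits together: the 19 mm wide fingertips sit about 26 mm behind the TCP, so contact should be very near.

Request:
step_arm:
  increments:
    - {"delta_pos": [0,0,0.1],"dr": [0,0,0],"fingers": 1}
    - {"delta_pos": [0,0,0.2],"dr": [0,0,0],"fingers": 1}
    - {"delta_pos": [0,0,0.25],"dr": [0,0,0],"fingers": 1}
    - {"delta_pos": [0,0,0.3],"dr": [0,0,0],"fingers": 1}
    - {"delta_pos": [0,0,0.3],"dr": [0,0,0],"fingers": 1}

```text
time: 21.0
tool_pos: [0.5785, -0.194, 0.041]
tool_rot: [-3.14, 0.141, 3.09]
contact_force: [-0.1, -0.6, 3.9]
opening: 0.0004
grip_force: 1.4
```

Contact: 3.9 N. Now I'll press along the arc.

```bash
cat >> h.py <<'E'
def gt(x,z,th,d=26,y=-61.2):
    t=np.radians(th); go([x+d*np.sin(t),y,z-d*np.cos(t)],th,f'tip {x},{z} tilt {th}')
E
python3 - <<'E'
from h import *
where()
for a in ((11.5,65,8),(13.5,63,7),(15.5,61,5),(17.5,59,2),(18.5,57.5,0),(18.5,56,0)): gt(*a)
E
```

```text
tcp rail mm [ 14.74 -61.32  41.03] tilt/yaw 8.06 0.01 F [-0.1 -0.6  3.9] t 21.0 open 0.0004 1.3870099459018093
tip 11.5,65 tilt 8 dp [-0.01  0.01  0.18] dr [-0.07  0.06  0.01]
tip 13.5,63 tilt 7 dp [-0.14  0.01  0.41] dr [-0.07  1.06  0.01]
tip 15.5,61 tilt 5 dp [-0.22  0.01  0.63] dr [-0.07  3.06  0.01]
tip 17.5,59 tilt 2 dp [-0.25  0.01  0.85] dr [-0.07  6.06  0.01]
tip 18.5,57.5 tilt 0 dp [-0.24  0.01  1.  ] dr [-0.07  8.06  0.01]
tip 18.5,56 tilt 0 dp [-0.22  0.01  1.15] dr [-0.07  8.06  0.01]
```

Request:
step_arm:
  increments:
    - {"delta_pos": [-0.05,0,0.2],"dr": [0,0.3,0],"fingers": 1}
    - {"delta_pos": [-0.1,0,0.3],"dr": [0,0.6,0],"fingers": 1}
    - {"delta_pos": [-0.14,0,0.4],"dr": [0,1,0],"fingers": 1}
    - {"delta_pos": [-0.18,0,0.5],"dr": [0,2,0],"fingers": 1}
    - {"delta_pos": [-0.22,0,0.63],"dr": [0,3,0],"fingers": 1}

```text
time: 21.62
tool_pos: [0.5829, -0.1947, 0.0366]
tool_rot: [-3.139, 0.091, 3.09]
contact_force: [1.6, -0.3, 1.5]
opening: 0.0002
grip_force: 0.0
```

```bash
python3 - <<'E'
from h import *
where()
for a in ((17.5,59,2),(18.5,57.5,0),(18.5,56,0)): gt(*a)
E
```

```text
tcp rail mm [ 19.12 -61.79  36.58] tilt/yaw 5.21 0.01 F [ 1.6 -0.3  1.5] t 21.62 open 0.0002 0.0
tip 17.5,59 tilt 2 dp [0.1  0.06 0.35] dr [-0.14  3.21  0.  ]
tip 18.5,57.5 tilt 0 dp [0.11 0.06 0.5 ] dr [-0.14  5.21  0.  ]
tip 18.5,56 tilt 0 dp [0.12 0.06 0.65] dr [-0.14  5.21  0.  ]
```

Request:
step_arm:
  increments:
    - {"delta_pos": [0.05,0,0.15],"dr": [0,1,0],"fingers": 1}
    - {"delta_pos": [0.1,0,0.3],"dr": [0,2.5,0],"fingers": 1}
    - {"delta_pos": [0.1,0,0.4],"dr": [0,4,0],"fingers": 1}
    - {"delta_pos": [0.11,0,0.5],"dr": [0,5.2,0],"fingers": 1}
    - {"delta_pos": [0.11,0,0.55],"dr": [0,5.2,0],"fingers": 1}

```text
time: 22.25
tool_pos: [0.5806, -0.194, 0.03]
tool_rot: [-3.14, -0.005, 3.09]
contact_force: [-1.9, 0.9, 14.6]
opening: 0.0003
grip_force: 7.2
```

```bash
cat >> h.py <<'E'
def orange(f):
    a=snap('side',f)
    h=cv2.cvtColor(a,cv2.COLOR_RGB2HSV); m=cv2.inRange(h,(3,110,60),(20,255,255)); k,l,s,ce=cv2.connectedComponentsWithStats(m)
    print(f,[(s[i].tolist(),ce[i].round(1).tolist()) for i in range(1,k) if s[i,4]>5 and 255<ce[i,0]<330 and 140<ce[i,1]<215])
E
python3 - <<'E'
from h import *
where(); orange('d10')
for a in ((18.5,57,0),(18.5,56,0)): gt(*a)
E
```

```text
tcp rail mm [ 16.76 -61.26  30.  ] tilt/yaw -0.27 0.02 F [-1.9  0.9 14.6] t 22.25 open 0.0003 7.209333915961906
d10 [([280, 163, 8, 4, 15], [282.9, 164.5]), ([275, 178, 4, 3, 8], [276.8, 179.2]), ([264, 196, 11, 11, 84], [268.9, 200.9])]
tip 18.5,57 tilt 0 dp [-0.18  0.01 -0.1 ] dr [-0.07 -0.25  0.02]
tip 18.5,56 tilt 0 dp [-0.18  0.01  0.  ] dr [-0.07 -0.25  0.02]
```

Request:
step_arm:
  increments:
    - {"delta_pos": [-0.1,0,0.05],"dr": [0,0,0],"fingers": 1}
    - {"delta_pos": [-0.1,0,0.1],"dr": [0,0,0],"fingers": 1}
    - {"delta_pos": [-0.1,0,0.1],"dr": [0,0,0],"fingers": 1}
    - {"delta_pos": [-0.1,0,0.1],"dr": [0,0,0],"fingers": 1}
    - {"delta_pos": [-0.1,0,0.1],"dr": [0,0,0],"fingers": 1}

```text
time: 22.92
tool_pos: [0.5809, -0.1941, 0.03]
tool_rot: [-3.14, -0.005, 3.09]
contact_force: [-3.9, 2.2, 18.9]
opening: 0.0004
grip_force: 9.4
```

```bash
python3 - <<'E'
from h import *
where()
E
```

```text
tcp rail mm [ 17.05 -61.28  29.98] tilt/yaw -0.29 0.01 F [-3.9  2.2 18.9] t 22.93 open 0.0004 9.418466824572533
```

The force rises with no further travel, so it has bottomed out. I'll retreat and check.

Request:
step_arm:
  increments:
    - {"delta_pos": [0,0,-0.5],"dr": [0,0,0],"fingers": 1}
    - {"delta_pos": [0,0,-2],"dr": [0,0,0],"fingers": 1}
    - {"delta_pos": [0,0,-5],"dr": [0,0,0],"fingers": 1}
    - {"delta_pos": [2,0,-9],"dr": [0,0,0],"fingers": 1}
    - {"delta_pos": [4,0,-13],"dr": [0,0,0],"fingers": 1}

```text
time: 23.55
tool_pos: [0.541, -0.1916, 0.1592]
tool_rot: [-3.141, -0.005, 3.09]
contact_force: [0.4, -0.8, 0.6]
opening: 0.0005
grip_force: 0.0
```

Request:
step_arm:
  increments:
    - {"delta_pos": [0,0,-1],"dr": [0,0,0],"fingers": 1}
    - {"delta_pos": [0,0,-2],"dr": [0,0,0],"fingers": 1}
    - {"delta_pos": [0,0,-2],"dr": [0,0,0],"fingers": 1}
    - {"delta_pos": [0,0,-2],"dr": [0,0,0],"fingers": 1}
    - {"delta_pos": [0,0,-2],"dr": [0,0,0],"fingers": 1}

```text
time: 24.18
tool_pos: [0.5419, -0.1916, 0.1771]
tool_rot: [3.142, -0.005, 3.09]
contact_force: [-0.5, 0.2, -0.4]
opening: 0.0006
grip_force: 0.0
```

```bash
python3 - <<'E'
from h import *
where(); orange('d11')
W=viewer.camera_params('wrist'); w=snap('wrist','w11'); h=cv2.cvtColor(w,cv2.COLOR_RGB2HSV)
def rl(u,v,z): return (1e3*RR.T@(ray(W,u,v,z)-ORG)).round(1)
m=cv2.inRange(h,(3,110,60),(20,255,255)); k,l,s,ce=cv2.connectedComponentsWithStats(cv2.morphologyEx(m,cv2.MORPH_CLOSE,np.ones((5,5))))
for i in range(1,k):
    if s[i,4]>200 and ce[i,1]<262:
        q=np.array([rl(u,v,.058)[:2] for u,v in np.argwhere((l==i)&(m>0))[:,::-1]],np.float32); print('pad',s[i].tolist(),cv2.minAreaRect(q))
m=cv2.inRange(h,(20,110,90),(36,255,255)); k,l,s,ce=cv2.connectedComponentsWithStats(m)
for i in range(1,k):
    if s[i,4]>30: print('yel',s[i].tolist(),rl(*ce[i],.012))
# side: ratio of pad->clip offsets for mounted vs ours
P=viewer.camera_params('side')
for y in (98,-62): print(y,[proj(P,ORG+RR@(np.array(p)/1e3)).round(1).tolist() for p in ((18.5,y,58),(25,y+13,18))])
E
```

```text
tcp rail mm [-21.95 -60.86 177.14] tilt/yaw -0.3 0.01 F [-0.5  0.2 -0.4] t 24.18 open 0.0006 0.0
d11 [([280, 159, 8, 8, 41], [284.0, 162.9]), ([276, 177, 3, 4, 9], [277.1, 178.9]), ([264, 196, 9, 11, 71], [268.5, 201.3])]
pad [299, 220, 40, 18, 717] ((17.700000762939453, -62.20000076293945), (35.599998474121094, 16.399999618530273), 90.0)
pad [475, 220, 42, 19, 630] ((18.434329986572266, 98.4083251953125), (36.260894775390625, 17.315279006958008), 89.37723541259766)
98 [[269.2, 198.9], [266.2, 219.3]]
-62 [[283.4, 160.6], [280.6, 178.8]]
```

The holder sits flat and square, with its pad at rail (17.7, −62.2) and the same height and x as the mounted one. It is about 3 mm from the index along the rail, and the robot is clear.

```bash
python3 -c "
from h import *
print(robot.hand_in())"
```

```text
the job is handed in; nothing more can be done
None
```

I clipped the holder onto the rail, let go of it and handed the job in at about 24 s. My last camera check showed it flat and square, about 3 mm from the yellow marker; I didn't see the clip nose itself or recheck the jar, roll and mould.

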